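# Close the gearbox case and gauge its bore depth

## Robot

A 7-joint arm with a two-finger parallel gripper is mounted at the origin on the work surface. World frame = base frame: x ahead of the robot, y to its left, z up, the work surface at z = 0. Lengths are in m, angles in rad, forces in N, time in s.
With the tool pointing down it reaches from about 0.4 to 0.85 m from the base axis. Payload 10.4 kg.
Tool frame: the origin (TCP) lies midway between the tips of the shut fingers; the grasp point (between the pads) lies 19 mm behind it; z points along the fingers, x is the direction in which the jaws open and shut, and the axes are right-handed (so a half turn about z gives the same grasp; the last joint's range is limited). The gripper opens to 85 mm and grips with 20 to 120 N. Pads are 22 mm wide; open, the fingers measure 114 mm over their backs; the gripper's body (76 mm by 85 mm) begins 54 mm behind the grasp point. The pads swing forward as they close: fully open they stand 13 mm farther back than shut.
Start: joints at [-1.242, 0.332, -0.065, 1.46, 0.022, 1.35, -0.088], TCP at [0.215, 0.587, 0.203] pointing down, gripper open.
Joint ranges: [-2.6, 2.6], [-0.5, 2.12], [-1.47, 1.34], [0.16, 2.42], [-1.27, 4.41], [0.06, 2.06], [-2.6, 2.6]. Speed limits (rad/s): [2.22, 2.22, 2.79, 2.79, 3.14, 3.14, 3.14].

## Interface

Orientations are given as a unit quaternion [x, y, z, w].
In Python, from workcell import manip, cams gives the robot as it stands.
- The arm moves only by the tool move_arm, never from a script. Its argument "moves" is a list of rows, each a list of 7 numbers: the turn, a rotation vector about the tool's x, y, z in degrees, then the shift along the tool's x, y, z in m, then the finger opening in m, from 0 to 0.0854. A call has 1 to 10 rows; each row is the pose to reach, as a shift and turn from the pose commanded when the call began, along the tool's axes at that moment; what a row does not reach only later rows make up. A row lasts 1/10 s, in which the tool goes at most 50 mm and 8.59 degrees, less where a joint would pass 70% of its speed; a pose out of reach is approached as far as the arm can. A call with a gripper value outside its range is refused whole. The fingers move at their own pace and stop on an object; "grip_force" is the grip in N (left out, the last holds). Time passes only in rows, so rows that repeat a pose let the fingers close. It gives the time, the measured TCP pose, the force and the opening at its end, in the units of the state.
- manip.get_obs(): the state, without advancing time (a new reading comes with each control period).
- cams.camera(name): name is "scene" or "side" or "wrist"; returns the picture (480x640x3 uint8, red, green, blue); there is no depth.
- cams.camera_params(name): a dict with "fx", "fy", "cx", "cy" (pixels), "dist_coeffs" ([k1, k2, p1, p2, k3] as OpenCV has them; the pictures are not rectified), "xyz" and "rotation" of the camera in the world. Camera axes: x right, y up, looking along -z (the intrinsics and any distortion apply to the point x, -y, -z); pixel columns grow to the right and rows downward; lengths in m; the calibration is good to about 2 mm. A picture is of the moment at which its call begins: read the wrist's pose just before it. camera_params takes no time and is no camera call; for the wrist camera it gives the pose at the moment of the call.
- manip.hand_in(): hands the job in, once; it reports no verdict.
The state is a dict: "clock": time; "joint_pos": joint angles; "joint_velocities": joint speeds; "tau": joint torques, N m; "position": TCP position; "ee_rot": TCP orientation; "ft_force": force on the tool from outside, world axes, zero at the start; "torque": the same for the moment, N m; "grip_width": opening from 0.0 (shut) to 1.0 (fully open).
Only numpy, scipy, OpenCV 4.12 (cv2) and the standard library are available. Lean on these libraries where they do the work, as an engineer would, in place of code of your own. Each camera call takes 0.05 s, during which the arm holds its last target. There are 200 camera calls.

## Task

Swing the open upper half of the hinged grey case down until its edges sit on the lower half all round. Then take the gauge rod by its wooden handle from the sloping rack, push it upright down the guide tube on the closed case until its collar stops on the tube, and draw it right out again. Finish still holding the gauge in the gripper: rod level and still, about 15 cm above the bench, its ringed tip over the middle of the black card for reading, with the case still closed and the other things on the bench left where they stand.

Things in the scene. Friction and masses are not known exactly. Their poses are not given: they have to be found in the camera images.
- case: Clamshell case of grey plastic fixed to the bench: lower half an open box 110 (x) x 100 (y) x 45 mm high on a plywood foot 150 x 130 x 6 mm. Origin: centre of its underside on the bench, z up. The upper half is hinged along the lower half's +y side and opens towards +y (in the case's own axes).
- lid (a joint): Hinge angle of the upper half, rad: 0 = closed, edges together; grows as it opens (starts about 0.8 to 1.35, free edge raised). The hinge is stiff: the half stays where it is left and needs about 1 to 3 N at its tab; the hinge has its own stop at 0.
- lid_hinge (a point): Middle of the hinge line, 45 mm above the bench, 54 mm towards the case's +y from its centre. The frame turns with the upper half: x along the hinge line, y away from the free edge, z out of the upper half's outer face (up when closed).
- lid_tab (a point): Middle of the outer face of the thumb tab on the upper half's free edge (40 mm along x, 26 mm out, 8 mm thick); 117 mm from the hinge line along the half's -y and 25 mm along its z. When closed it faces up, 70 mm above the bench. Same axes as lid_hinge.
- tube_mouth (a point): Centre of the upper rim of the aluminium guide tube that stands on the upper half's outer face: bore 14 mm, outside 30 mm, projecting 25 mm from that face, bore clear for more than 85 mm below the rim. 54 mm from the hinge along the half's -y, 50 mm along its z. z = tube axis, pointing out of the tube; when the case is closed it is upright and the rim is 95 mm above the bench.
- rack: Fixed sloping wooden rack, foot 170 x 70 x 12 mm, up to about 105 mm high. Origin: centre of its underside, z up. It carries the gauge lying in two open V rests at 45 degrees, tip low towards the rack's -x, handle high towards its +x; the gauge lifts straight up out of it.
- gauge_grip (a point): Centre of the gauge's wooden handle (22 mm diameter, 110 mm long), the place to grip; the upper two thirds of the handle stand free of the rack. z points along the rod away from the tip. In the rack it is about 135 mm above the bench and the rod slopes 45 degrees. Whole gauge 198 mm long, about 0.13 kg, balanced near the collar. A gripper pointing straight down on the sloping handle has the rod at 45 degrees, so that tilts of 45 degrees make the rod upright or level.
- gauge_collar (a point): Centre of the underside of the steel collar (30 mm diameter, 8 mm thick) between shaft and handle; 63 mm from gauge_grip towards the tip. Same axes as gauge_grip.
- gauge_tip (a point): End of the steel shaft (10 mm diameter, bevelled, dark engraved rings near the end), 80 mm from the collar's underside and 143 mm from gauge_grip. Same axes.
- card: Black reading card 120 (x) x 140 (y) x 2 mm fixed flat on the bench, three white stripes. Origin: centre of its underside.
- wheel_mid (a point): Bystander: wooden wheel lying flat, 64 mm diameter, 14 mm thick; its centre.
- spool_mid (a point): Bystander: orange spool, 40 mm diameter, 35 mm high; its centre.
- stick_cup_mid (a point): Bystander: clear cup of sticks and straws, 72 mm diameter, cup 90 mm high, sticks to 165 mm; middle of the cup.
- glue_mid (a point): Bystander: white glue bottle, 50 mm diameter, 130 mm high; its centre.
- driver_grip (a point): Bystander: screwdriver 180 mm long lying on the bench; its handle.
- offcut_mid (a point): Bystander: drilled wooden offcut 70 x 100 x 30 mm; its centre.
- cart_mid (a point): Bystander: wooden toy cart 140 x 76 mm, 58 mm high; its centre.

How it is judged:
By the outcome, as a careful person would: the job done as asked, in the order asked, and still so for the second after the job is handed in, while the arm keeps its last pose, push and grip.
It also fails if it takes over 70 s, if anything falls off the work surface, if the arm or the gripper's body presses on something with over 40 N, if the wrist force passes 120 N, or if a joint passes its speed limit or range.

## Working session

There is one attempt and no reset: what is moved stays moved. The work goes in short steps, Python scripts to look and compute and a tool call to move; the robot and the scene stay as the last step left them, time stands still between calls to the robot, and variables do not carry over. Pictures are saved under pics/ and viewed, about 8 in all and at most 12, crops included, and the job is handed in when it is done.

Besides the shell and the picture viewer there is one more tool, called after "Emit:" as a command line: name --pt "numbers of a row" for each row, then --argument value for the rest. move_arm: Moves the arm, as the interface text tells. Its arguments: {"type":"object","properties":{"moves":{"type":"array","items":{"type":"array","items":{"type":"number"}}},"grip_force":{"type":"number"}},"required":["moves"]}

```bash
ls; mkdir -p pics
python3 - <<'E'
from workcell import manip,cams
import cv2,json
for n in ("scene","side"):
    p=cams.camera_params(n); print(n,p)
    cv2.imwrite(f"pics/{n}0.png",cams.camera(n)[:,:,::-1])
print(cams.camera_params("wrist"))
print(manip.get_obs())
E
```

```text
pics
scene {'fx': 508.71736703719534, 'fy': 508.71736703719534, 'cx': 321.2880923800829, 'cy': 240.46971215581172, 'dist_coeffs': array([-0.1302421,  0.       ,  0.       ,  0.       ,  0.       ]), 'xyz': array([ 1.41584851, -0.67755887,  0.85094229]), 'rotation': array([0.43325438, 0.18318714, 0.36394197, 0.80391502])}
side {'fx': 473.9880551788779, 'fy': 473.9880551788779, 'cx': 330.2552658306374, 'cy': 245.50648115420614, 'dist_coeffs': array([-0.07534796,  0.        ,  0.        ,  0.        ,  0.        ]), 'xyz': array([ 0.16565314, -0.6285162 ,  0.65492027]), 'rotation': array([ 0.4572369 , -0.132388  , -0.24472054,  0.84470095])}
{'fx': 330.92147227530415, 'fy': 330.92147227530415, 'cx': 318.0643159177421, 'cy': 236.3347753407803, 'dist_coeffs': array([0.01009468, 0.        , 0.        , 0.        , 0.        ]), 'xyz': array([0.13710402, 0.61487937, 0.3728553 ]), 'rotation': array([-0.13558075, -0.09396877,  0.56521329,  0.80828316])}
{'clock': 0.1, 'joint_pos': array([-1.24157245,  0.33276697, -0.06470279,  1.46085598,  0.02158145,
        1.34990971, -0.08851213]), 'joint_velocities': array([-0.00140563, -0.00326341,  0.00080762, -0.00164012,  0.00054358,
       -0.00061125,  0.00051272]), 'tau': array([ 1.42278113e-03, -6.26743054e+01,  4.91632638e-02, -3.92430818e+01,
        1.63711159e-02,  6.88108106e-03, -4.35610264e-05]), 'position': array([0.21524953, 0.58636622, 0.20222221]), 'ee_rot': array([ 8.19940468e-01,  5.72448461e-01, -4.99285898e-04,  3.72188799e-04]), 'ft_force': array([-0.71471491, -0.97405768,  0.24047953]), 'torque': array([ 0.01804422, -0.00437019,  0.03007315]), 'grip_width': 0.998863174804826}
```

View pics/scene0.png

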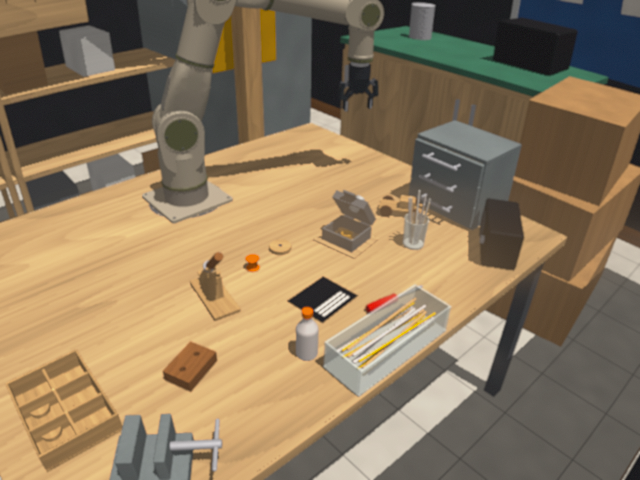

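View pics/side0.png

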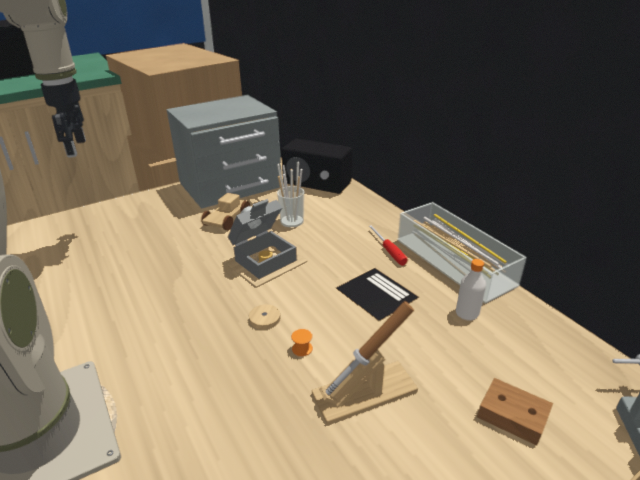

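Both views show the whole bench. In the scene view the case is near (347,228), the rack (215,285) and the card (322,298). In the side view the case is near (266,245), the rack (365,370) and the card (377,292). Next I'll take an enlarged composite to pick points.

Run:
```python
import cv2,numpy as np
s=cv2.imread("pics/scene0.png");d=cv2.imread("pics/side0.png")
def crop(im,x,y,w,h,k):
    c=cv2.resize(im[y:y+h,x:x+w],None,fx=k,fy=k,interpolation=cv2.INTER_CUBIC)
    for i in range(0,w,10):
        cv2.line(c,(i*k,0),(i*k,4 if i%20 else 9),(0,255,0),1)
        if i%20==0: cv2.putText(c,str(x+i),(i*k+1,18),0,.35,(0,255,0),1)
    for i in range(0,h,10):
        cv2.line(c,(0,i*k),(4 if i%20 else 9,i*k),(0,255,0),1)
        if i%20==0 and i: cv2.putText(c,str(y+i),(10,i*k+4),0,.35,(0,255,0),1)
    return c
a=crop(s,305,180,80,75,4); b=crop(s,180,240,80,75,4)
c=crop(d,215,190,100,100,4)[:300]; e=crop(d,300,290,133,150,3)[:400]
out=np.zeros((600,800,3),np.uint8)
out[:300,:320]=a; out[300:600,:320]=b; out[:300,320:720][:300,:400]=crop(d,215,190,100,75,4) ; out[300:,320:720]=crop(d,310,290,133,100,3)[:300,:400].copy() if 0 else cv2.copyMakeBorder(crop(d,310,290,133,100,3),0,0,0,1,0)
out=np.zeros((600,800,3),np.uint8)
out[:300,:320]=a; out[300:,:320]=b; out[:300,320:720]=crop(d,220,195,100,75,4)[:300]; x=crop(d,305,300,120,120,3); out[300:,320:680]=cv2.resize(x,(360,360))[:300]
cv2.imwrite("pics/comp.png",out)
```

```text
(no output)
```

View pics/comp.png

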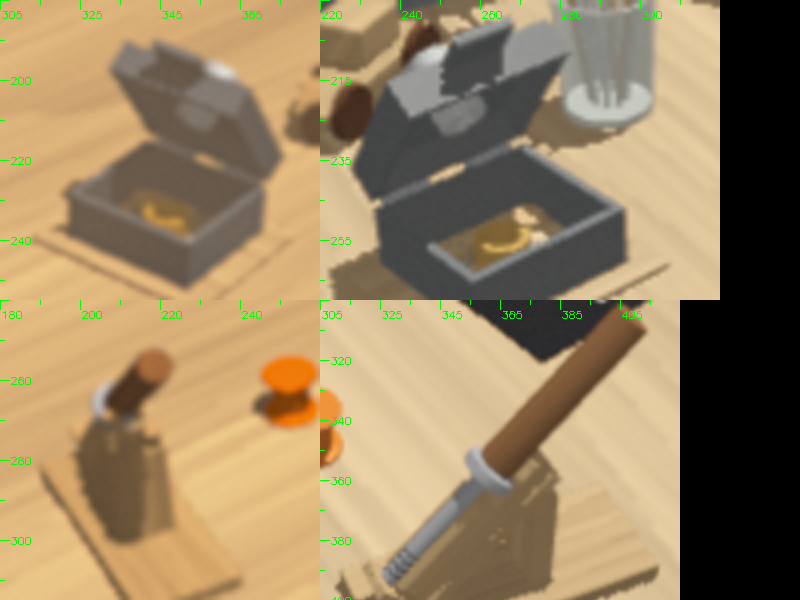

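```bash
cat > h.py <<'E'
import numpy as np,cv2
from scipy.spatial.transform import Rotation as R
from scipy.optimize import least_squares
from workcell import manip,cams
def proj(P,p):
    r=R.from_quat(p["rotation"]); q=r.inv().apply(np.atleast_2d(P)-p["xyz"])*[1,-1,-1]
    K=np.array([[p["fx"],0,p["cx"]],[0,p["fy"],p["cy"]],[0,0,1.]])
    return cv2.projectPoints(q,np.zeros(3),np.zeros(3),K,p["dist_coeffs"])[0][:,0]
def rz(a): return R.from_euler("z",a)
def case_pts(v,loc):   # loc: rows (islid,x,y,z); lid coords from hinge
    x,y,yaw,th=v; o=[]
    for l,*q in loc:
        q=np.array(q)
        if l: q=R.from_euler("x",-th).apply(q)+[0,.054,.045]
        o.append(rz(yaw).apply(q)+[x,y,0])
    return np.array(o)
def rod(v,s):  # v: grip x,y,z,yaw,elev ; s distance from grip along +z
    d=np.array([np.cos(v[3])*np.cos(v[4]),np.sin(v[3])*np.cos(v[4]),np.sin(v[4])])
    return np.array(v[:3])+np.outer(s,d)
E
python3 - <<'E'
from h import *
S,D=cams.camera_params("scene"),cams.camera_params("side")
A=[0,-.055,-.05,.045];B=[0,.055,-.05,.045];C=[0,.055,.05,.045];E_=[0,-.055,.05,.045]
T1=[1,-.02,-.13,.021];T2=[1,.02,-.13,.021];R1=[1,-.055,-.104,0];R2=[1,.055,-.104,0]
ls=[A,B,C,E_,T1,T2,R1]; ps=[(322,226.7),(352.5,240),(370.7,225.7),(342.5,215.5),(343.7,190.5),(355,195),(333,197)]
ld=[E_,C,B,A,T1,T2,R1,R2]; pd=[(234.5,247),(271.2,232.5),(296.2,247),(258.7,265),(250.5,205.7),(268.2,200.5),(242,224.5),(282.5,207.5)]
def f(v): return np.r_[(proj(case_pts(v,ls),S)-ps).ravel(),(proj(case_pts(v,ld),D)-pd).ravel()]
best=min((least_squares(f,[.5,.1,y0,1.],loss="soft_l1") for y0 in (-1.5,-.8,0,.8)),key=lambda r:r.cost)
v=best.x;print("case",v.round(4)); print(f(v).reshape(-1,2).round(1).tolist())
print("tab",case_pts(v,[[1,0,-.117,.025]]))
def g(v): return np.r_[(proj(rod(v,[.055,-.067]),S)-[(218.2,256.7),(206.2,265)]).ravel(),(proj(rod(v,[.055,-.067,-.143]),D)-[(408.3,305),(361.7,356.7),(328.3,392.7)]).ravel(),(v[4]-np.pi/4)*40]
r=min((least_squares(g,[.5,-.2,.135,y0,.78]) for y0 in (-1,0,1)),key=lambda r:r.cost)
print("gauge",r.x.round(4),g(r.x).round(1))
def h(v):
    P=lambda s:np.array([rz(v[2]).apply([a,b,0])+[v[0],v[1],.002] for a,b in s])
    o=[(-.06,.07),(.06,.07),(.06,-.07),(-.06,-.07)]
    return np.r_[(proj(P(o),S)-[(289,299),(322,279),(356,297),(322,319)][k:]+0 if 0 else proj(P(o),S)-np.roll(ca,k,0)).ravel(),(proj(P(o),D)-np.roll(cb,k,0)).ravel()]
# clockwise in image from above
ca=np.array([(289,299),(322,279),(356,297),(322,319.)]);cb=np.array([(376,269),(418,293),(382,318),(338,291.)])
for kk in range(4):
    cb2=cb; 
    for k in range(4):
        cbr=np.roll(cb,kk,0); cb,old=cbr,cb
        rr=least_squares(h,[.6,-.1,0]); cb=old
        if rr.cost<150: print("card",kk,k,rr.x.round(4),rr.cost)
def tri(a,b,z=None):
    q=least_squares(lambda X:np.r_[(proj(X,S)-a).ravel(),(proj(X,D)-b).ravel()],[.6,0,.05]); return q.x.round(3),round(q.cost,1)
for n,a,b in [("wheel",(280,247),(265,317)),("spool",(252,263),(302,343)),("cuptopmid",(415,216),(292,193)),("glue",(307,338),(471,292)),("offcut",(190,366),(514,410)),("driver",(381,302),(395,251))]: print(n,tri(a,b))
E
```

```text
case [0.5321 0.24   0.1721 0.9682]
[[-0.3, 1.5], [-0.3, 1.6], [0.9, 1.4], [-0.7, -0.7], [-1.1, -0.2], [-0.9, -0.3], [-1.1, 0.0], [-1.4, -0.6], [-0.3, -2.4], [-0.1, -0.5], [-1.2, -0.3], [3.1, -0.9], [0.3, -1.5], [0.3, -0.7], [-0.0, 0.0]]
tab [[0.53072768 0.24813271 0.15556045]]
gauge [ 0.5353 -0.2114  0.1392 -0.1393  0.7799] [ 0.1 -1.3  0.9  1.3  2.4 -1.8 -2.5  2.5  0.1 -0.3 -0.2]
card 2 0 [0.6887 0.0028 1.7281] 103.25567594489986
card 2 1 [ 0.6883  0.0042 -2.9999] 42.347542525816095
card 2 2 [ 0.6887  0.0028 -1.4135] 103.25567593979449
card 2 3 [0.6883 0.0042 0.1417] 42.34754252685196
wheel (array([0.442, 0.058, 0.007]), np.float64(0.4))
spool (array([ 0.464, -0.057,  0.017]), np.float64(0.1))
cuptopmid (array([0.676, 0.369, 0.096]), np.float64(3.6))
glue (array([ 0.807, -0.15 ,  0.053]), np.float64(0.5))
offcut (array([ 0.681, -0.377,  0.015]), np.float64(0.0))
driver (array([0.807, 0.093, 0.018]), np.float64(0.1))
```

```bash
cat >> h.py <<'E'
CASE=np.array([0.5321,0.2400,0.1721,0.9682])
def tool(psi_deg,tilt_deg=0):  # tool x at azimuth psi, z down, then tilt about tool x
    p=np.radians(psi_deg); x=np.array([np.cos(p),np.sin(p),0]); z=np.array([0,0,-1.]); y=np.cross(z,x)
    return R.from_matrix(np.c_[x,y,z])*R.from_euler("x",tilt_deg,degrees=True)
def rows(targets,start=None):
    o=manip.get_obs(); p0=o["position"]; R0=R.from_quat(o["ee_rot"])
    if start: p0,R0=start
    for p,r in targets:
        print((R0.inv()*r).as_rotvec(degrees=True).round(2).tolist(),R0.inv().apply(np.array(p)-p0).round(4).tolist())
E
python3 - <<'E'
from h import *
yc=rz(CASE[2]).apply([0,1,0])
def tc(a,n=0,dy=.011):
    v=CASE.copy();v[3]=a; return case_pts(v,[[1,0,-.117,.025+n]])[0]+yc*dy
q=tool(np.degrees(CASE[2]))
up=tc(.968,.03); up[2]=.25
rows([(up,q),(tc(.968,.03),q)])
print("from hover")
s=(tc(.968,.03),q)
rows([(tc(a),q) for a in np.arange(.968,-.01,-.968/9)]+[(tc(0)-[0,0,.003],q)],s)
E
```

```text
[0.04, 0.06, 59.98] [-0.1779, 0.3948, -0.0475]
[0.04, 0.06, 59.98] [-0.1778, 0.3948, 0.0299]
from hover
[0.0, 0.0, 0.0] [0.0, 0.0247, 0.017]
[0.0, 0.0, 0.0] [0.0, 0.0363, 0.0226]
[0.0, 0.0, 0.0] [0.0, 0.0473, 0.0293]
[0.0, 0.0, 0.0] [0.0, 0.0574, 0.0372]
[0.0, 0.0, 0.0] [0.0, 0.0667, 0.0462]
[0.0, 0.0, 0.0] [0.0, 0.0749, 0.056]
[0.0, 0.0, 0.0] [0.0, 0.082, 0.0668]
[0.0, 0.0, 0.0] [-0.0, 0.0879, 0.0782]
[0.0, 0.0, 0.0] [-0.0, 0.0926, 0.0901]
[0.0, 0.0, 0.0] [0.0, 0.096, 0.1026]
[0.0, 0.0, 0.0] [0.0, 0.096, 0.1056]
```

Emit:
move_arm --pt "0 0 60 -0.178 0.395 -0.0475 0" --pt "0 0 60 -0.178 0.395 -0.0475 0" --pt "0 0 60 -0.178 0.395 -0.0475 0" --pt "0 0 60 -0.178 0.395 -0.0475 0" --pt "0 0 60 -0.178 0.395 -0.0475 0" --pt "0 0 60 -0.178 0.395 -0.0475 0" --pt "0 0 60 -0.178 0.395 -0.0475 0" --pt "0 0 60 -0.178 0.395 -0.0475 0" --pt "0 0 60 -0.178 0.395 -0.0475 0" --pt "0 0 60 -0.178 0.395 -0.0475 0" --grip_force 30

```text
clock: 1.1
position: [0.5287, 0.2778, 0.2507]
ee_rot: [0.997, 0.082, 0.001, 0.001]
ft_force: [-0.1, -0.8, -0.0]
grip_width: 0.003
```

Emit:
move_arm --pt "0 0 0 0 0 0.03 0" --pt "0 0 0 0 0 0.03 0" --pt "0 0 0 0 0 0.03 0" --pt "0 0 0 0 0 0.03 0"

```text
clock: 1.5
position: [0.5248, 0.2842, 0.2215]
ee_rot: [0.996, 0.086, 0.0, -0.0]
ft_force: [0.1, 0.2, 0.0]
grip_width: -0.008
```

Run:
```python
from h import *
yc=rz(CASE[2]).apply([0,1,0])
def tc(a,n=0,dy=.011):
    v=CASE.copy();v[3]=a; return case_pts(v,[[1,0,-.117,.025+n]])[0]+yc*dy
q=tool(np.degrees(CASE[2]))
rows([(tc(.968,.03),q)]); print(manip.get_obs())
p=cams.camera_params("wrist"); cv2.imwrite("pics/w1.png",cams.camera("wrist")[:,:,::-1]); cv2.imwrite("pics/d1.png",cams.camera("side")[100:340,150:470,::-1])
w=cv2.imread("pics/w1.png"); d=cv2.resize(cv2.imread("pics/d1.png"),(400,300),interpolation=2)
cv2.imwrite("pics/c1.png",np.hstack([cv2.resize(w,(400,300)),d]))
```

```text
[-0.04, -0.06, 0.03] [-0.0005, 0.0009, 0.049]
{'clock': 1.5, 'joint_pos': array([-0.82182738,  0.25980417,  0.30341107,  1.52951272, -0.07878432,
        1.36313939, -0.33921791]), 'joint_velocities': array([ 0.00143329, -0.00700297,  0.00186126, -0.00451072,  0.00063395,
       -0.0024656 ,  0.00299136]), 'tau': array([ 8.06898228e-03, -5.40109563e+01,  3.63587022e+00, -3.84600663e+01,
        8.10276048e-03,  1.56024867e-02, -5.99980951e-03]), 'position': array([0.52484952, 0.28422451, 0.22154686]), 'ee_rot': array([ 9.96277944e-01,  8.61969864e-02,  4.57399870e-04, -3.59870923e-04]), 'ft_force': array([0.05903235, 0.23656853, 0.04539046]), 'torque': array([0.04725331, 0.02136607, 0.0017831 ]), 'grip_width': -0.008302882652256998}
```

View pics/c1.png

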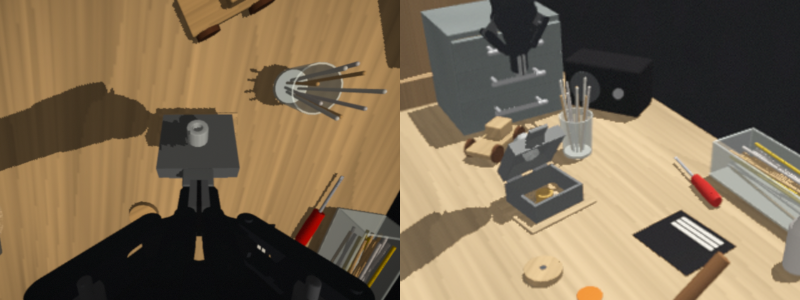

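The tab is under the fingers and clear of them. Next: descend behind the tab, then sweep.

Emit:
move_arm --pt "0 0 0 0 0.001 0.04 0" --pt "0 0 0 0 0.001 0.049 0" --pt "0 0 0 0 0.001 0.049 0" --pt "0 0 0 0 0.013 0.057 0" --pt "0 0 0 0 0.026 0.066 0" --pt "0 0 0 0 0.037 0.072 0" --pt "0 0 0 0 0.048 0.078 0" --pt "0 0 0 0 0.058 0.086 0" --pt "0 0 0 0 0.068 0.095 0" --pt "0 0 0 0 0.068 0.095 0"

```text
clock: 2.6
position: [0.5362, 0.2143, 0.124]
ee_rot: [0.996, 0.085, -0.001, 0.001]
ft_force: [0.1, 0.5, -0.2]
grip_width: -0.003
```

Run:
```python
from h import *
yc=rz(CASE[2]).apply([0,1,0])
def tc(a,n=0,dy=.011):
    v=CASE.copy();v[3]=a; return case_pts(v,[[1,0,-.117,.025+n]])[0]+yc*dy
q=tool(np.degrees(CASE[2]))
o=manip.get_obs(); print(o["ft_force"],o["position"])
rows([(tc(a),q) for a in (.538,.43,.32,.21,.1,0)]+[(tc(0)-[0,0,.003],q)])
```

```text
[ 0.10573208  0.53732547 -0.18508495] [0.53618177 0.21429124 0.12398075]
[0.07, 0.11, -0.14] [0.0004, -0.0034, -0.0024]
[0.07, 0.11, -0.14] [0.0004, 0.0049, 0.0075]
[0.07, 0.11, -0.14] [0.0004, 0.0121, 0.0185]
[0.07, 0.11, -0.14] [0.0005, 0.0182, 0.0302]
[0.07, 0.11, -0.14] [0.0005, 0.0228, 0.0425]
[0.07, 0.11, -0.14] [0.0005, 0.0259, 0.054]
[0.07, 0.11, -0.14] [0.0006, 0.0259, 0.057]
```

Run:
```python
from h import *
w=cams.camera("wrist")[:,:,::-1];d=cams.camera("side")[180:300,200:360,::-1]
cv2.imwrite("pics/c2.png",np.hstack([cv2.resize(w,(400,300)),cv2.resize(d,(400,300),interpolation=2)]))
```

```text
(no output)
```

View pics/c2.png

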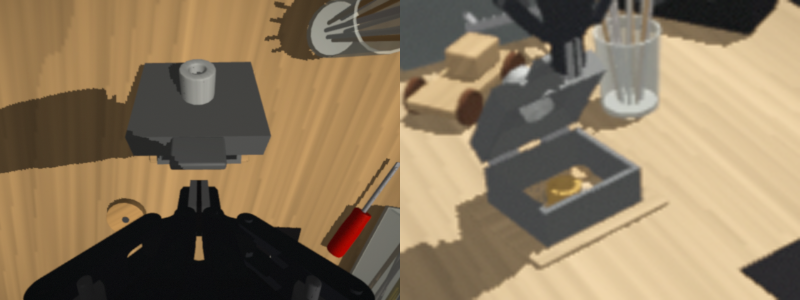

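Run:
```python
from h import *
p=cams.camera_params("wrist"); o=manip.get_obs(); print(p["xyz"],"TCP px/1.6",proj(o["position"],p)/1.6)
D=cams.camera_params("side")
print("side crop TCP",(proj(o["position"],D)-[200,180])*2.5)
for a in (.4,.54,.7,.85,.97):
    v=CASE.copy();v[3]=a
    P=case_pts(v,[[1,0,-.054,.05],[1,-.055,-.104,.025],[1,.055,-.104,.025],[1,-.02,-.13,.025],[1,.02,-.13,.025]])
    print(a,(proj(P,p)/1.6).round(0).tolist()); print("   side",((proj(P,D)-[200,180])*2.5).round(0).tolist())
```

```text
[0.52284572 0.29878131 0.29593159] TCP px/1.6 [[198.08784352 173.12814911]]
side crop TCP [[170.28912189 101.51818138]]
0.4 [[198.0, 119.0], [143.0, 173.0], [253.0, 173.0], [178.0, 200.0], [218.0, 200.0]]
   side [[141.0, 95.0], [126.0, 143.0], [225.0, 100.0], [174.0, 130.0], [210.0, 114.0]]
0.54 [[198.0, 108.0], [139.0, 169.0], [257.0, 169.0], [176.0, 198.0], [220.0, 198.0]]
   side [[135.0, 88.0], [118.0, 128.0], [218.0, 86.0], [165.0, 110.0], [202.0, 95.0]]
0.7 [[198.0, 95.0], [134.0, 161.0], [262.0, 161.0], [173.0, 191.0], [222.0, 192.0]]
   side [[127.0, 81.0], [109.0, 111.0], [209.0, 70.0], [153.0, 89.0], [190.0, 74.0]]
0.85 [[198.0, 81.0], [129.0, 149.0], [266.0, 150.0], [171.0, 180.0], [225.0, 180.0]]
   side [[121.0, 76.0], [99.0, 97.0], [200.0, 57.0], [141.0, 71.0], [179.0, 57.0]]
0.97 [[198.0, 70.0], [125.0, 137.0], [270.0, 137.0], [168.0, 167.0], [227.0, 167.0]]
   side [[115.0, 73.0], [91.0, 87.0], [192.0, 47.0], [132.0, 58.0], [169.0, 44.0]]
```

Run:
```python
from h import *
w=cams.camera("wrist")[150:350,220:420,::-1];d=cams.camera("side")[170:290,215:315,::-1];s=cams.camera("scene")[160:260,300:400,::-1]
f=lambda i,a:cv2.resize(i,a,interpolation=2)
cv2.imwrite("pics/c3.png",np.hstack([f(d,(400,480)),np.vstack([f(s,(240,240)),f(w,(240,240))])]))
```

```text
(no output)
```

View pics/c3.png

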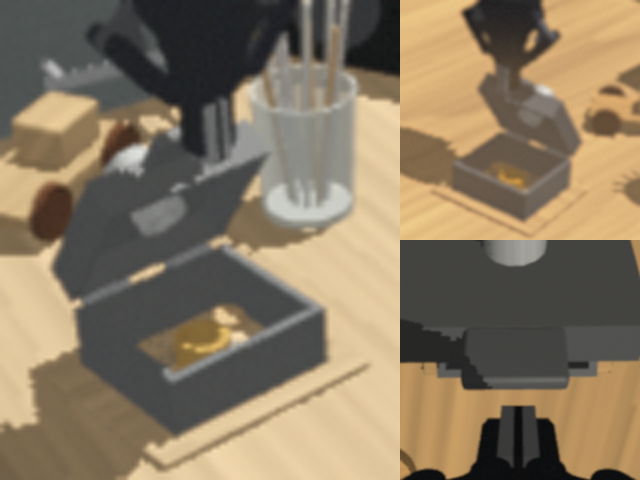

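Run:
```python
from h import *
D=cams.camera_params("side");S=cams.camera_params("scene")
for t in ([.5248,.2842,.2215],[.5362,.2143,.124]):
  for h in (0,.02,.035,.05):
    print(h,proj(np.add(t,[0,0,h]),D).round(1),proj(np.add(t,[0,0,h]),S).round(1))
```

```text
0 [[246.9 171.4]] [[359.1 168.6]]
0.02 [[246.1 163. ]] [[359.5 162.2]]
0.035 [[245.4 156.6]] [[359.9 157.3]]
0.05 [[244.8 150.1]] [[360.2 152.4]]
0 [[268.5 221.5]] [[342.7 207.9]]
0.02 [[267.9 213.7]] [[343.  201.8]]
0.035 [[267.4 207.7]] [[343.2 197.1]]
0.05 [[266.9 201.6]] [[343.4 192.4]]
```

Run:
```python
import cv2
i=cv2.imread("pics/d1.png"); cv2.imwrite("pics/d1z.png",cv2.resize(i[0:140,40:180],(560,560),interpolation=2))
```

```text
(no output)
```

View pics/d1z.png

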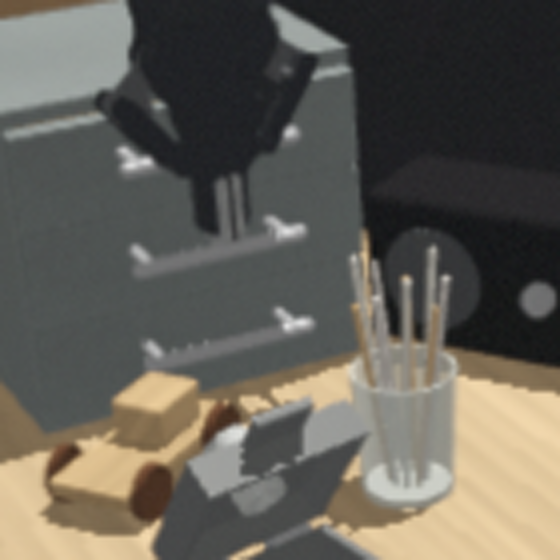

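The views show the fingertips about 3 cm short of the reported TCP: side tip row 160 against 171 predicted, and the wrist view agrees. They passed over the tab and the lid is still at 0.97. I'll go back behind the tab and sweep about 35 mm lower, watching the force.

Run:
```python
from h import *
yc=rz(CASE[2]).apply([0,1,0])
def tc(a,n=0,dy=.011):
    v=CASE.copy();v[3]=a; return case_pts(v,[[1,0,-.117,.025+n]])[0]+yc*dy-[0,0,.035]
q=tool(np.degrees(CASE[2]))
rows([(tc(.968,.025),q)])
print();rows([(tc(a),q) for a in (.968,.85,.75,.64,.53,.42,.32,.21,.1,0)],(tc(.968,.025),q))
```

```text
[-0.03, -0.03, 0.04] [-0.0004, -0.0629, -0.0089]

[0.0, 0.0, 0.0] [0.0, 0.0206, 0.0142]
[0.0, 0.0, 0.0] [0.0, 0.0333, 0.0203]
[0.0, 0.0, 0.0] [0.0, 0.0434, 0.0267]
[0.0, 0.0, 0.0] [-0.0, 0.0538, 0.0348]
[0.0, 0.0, 0.0] [-0.0, 0.0632, 0.044]
[0.0, 0.0, 0.0] [-0.0, 0.0715, 0.0542]
[0.0, 0.0, 0.0] [-0.0, 0.0781, 0.0642]
[0.0, 0.0, 0.0] [-0.0, 0.0841, 0.0759]
[0.0, 0.0, 0.0] [-0.0, 0.0888, 0.0882]
[0.0, 0.0, 0.0] [-0.0, 0.0919, 0.0997]
```

Emit:
move_arm --pt "0 0 0 0 0 -0.05 0" --pt "0 0 0 0 -0.02 -0.07 0" --pt "0 0 0 0 -0.063 -0.06 0" --pt "0 0 0 0 -0.063 -0.02 0" --pt "0 0 0 0 -0.063 -0.009 0" --pt "0 0 0 0 -0.063 -0.009 0"

```text
clock: 3.45
position: [0.5248, 0.2774, 0.1329]
ee_rot: [0.996, 0.086, -0.002, 0.001]
ft_force: [-0.1, -0.0, 1.0]
grip_width: -0.001
```

Emit:
move_arm --pt "0 0 0 0 0.01 0.007 0" --pt "0 0 0 0 0.021 0.014 0" --pt "0 0 0 0 0.027 0.017 0" --pt "0 0 0 0 0.033 0.02 0" --pt "0 0 0 0 0.038 0.023 0" --pt "0 0 0 0 0.043 0.027 0"

```text
clock: 4.05
position: [0.5333, 0.2359, 0.1076]
ee_rot: [0.996, 0.086, 0.0, -0.0]
ft_force: [0.2, 0.8, 2.2]
grip_width: -0.001
```

Contact force of about 2.3 N, which matches the stiff hinge. I'll continue the arc.

Emit:
move_arm --pt "0 0 0 0 0.005 0.004 0" --pt "0 0 0 0 0.0105 0.008 0" --pt "0 0 0 0 0.02 0.017 0" --pt "0 0 0 0 0.028 0.027 0" --pt "0 0 0 0 0.035 0.037 0" --pt "0 0 0 0 0.038 0.043 0" --pt "0 0 0 0 0.041 0.049 0" --pt "0 0 0 0 0.0435 0.055 0" --pt "0 0 0 0 0.046 0.061 0" --pt "0 0 0 0 0.046 0.061 0"

```text
clock: 5.05
position: [0.5405, 0.1905, 0.0455]
ee_rot: [0.996, 0.086, -0.0, 0.0]
ft_force: [-0.2, 0.3, -0.6]
grip_width: 0.001
```

Emit:
move_arm --pt "0 0 0 0 0.001 0.005 0" --pt "0 0 0 0 0.002 0.009 0" --pt "0 0 0 0 0.002 0.012 0" --pt "0 0 0 0 0.002 0.012 0"

```text
clock: 5.45
position: [0.5421, 0.1904, 0.0407]
ee_rot: [0.996, 0.086, 0.001, -0.002]
ft_force: [-26.6, -7.7, 66.4]
grip_width: -0.003
```

Emit:
move_arm --pt "0 0 0 0 0 -0.009 0" --pt "0 0 0 0 0 -0.009 0"

```text
clock: 5.65
position: [0.5423, 0.1896, 0.0451]
ee_rot: [0.996, 0.086, 0.001, -0.001]
ft_force: [-0.3, -0.0, 0.2]
grip_width: 0.002
```

Run:
```python
from h import *
print(manip.get_obs()["position"],manip.get_obs()["ft_force"])
w=cams.camera("wrist")[:,:,::-1];d=cams.camera("side")[170:290,215:315,::-1];s=cams.camera("scene")[180:260,300:400,::-1]
f=lambda i,a:cv2.resize(i,a,interpolation=2)
cv2.imwrite("pics/w4.png",w)
cv2.imwrite("pics/c4.png",np.hstack([f(d,(400,480)),np.vstack([f(s,(300,240)),f(w,(300,240))])]))
```

```text
[0.54229877 0.18962347 0.04513588] [-0.28619635 -0.01822167  0.23165112]
```

View pics/c4.png

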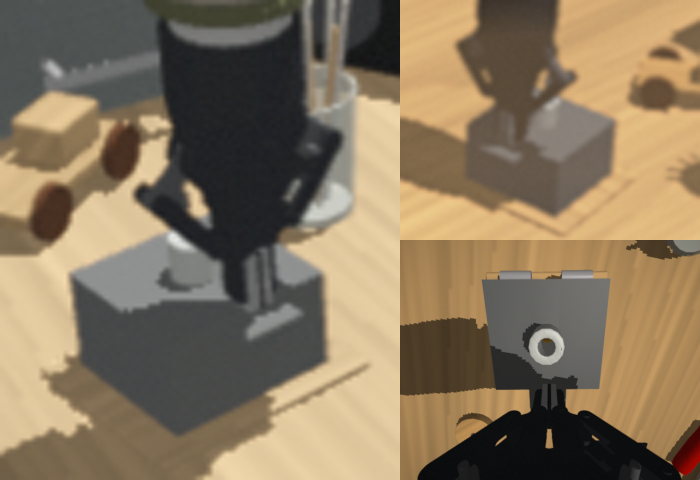

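Run:
```python
from h import *
p=cams.camera_params("wrist"); w=cv2.imread("pics/w4.png"); g=cv2.cvtColor(w,cv2.COLOR_BGR2GRAY)
hsv=cv2.cvtColor(w,cv2.COLOR_BGR2HSV)
m=((g>150)&(hsv[...,1]<50)).astype(np.uint8); m[:,:260]=0;m[:,370:]=0;m[:170]=0;m[260:]=0
c=max(cv2.findContours(m,cv2.RETR_CCOMP,cv2.CHAIN_APPROX_NONE)[0],key=cv2.contourArea)
print("ellipse",cv2.fitEllipse(c))
cs,h=cv2.findContours(m,cv2.RETR_CCOMP,cv2.CHAIN_APPROX_NONE)
for k,cc in enumerate(cs):
    if len(cc)>15: print(len(cc),cv2.fitEllipse(cc),h[0][k][3])
for a in (0,.03,.06):
    v=CASE.copy();v[3]=a
    P=case_pts(v,[[1,0,-.054,.05],[1,-.055,-.104,.025],[1,.055,-.104,.025],[1,-.055,-.004,.025],[1,.055,-.004,.025]])
    print(a,P[0].round(4),proj(P,p).round(1).tolist())
```

```text
ellipse ((312.657958984375, 213.0833740234375), (70.84446716308594, 73.86542510986328), 90.40450286865234)
206 ((312.657958984375, 213.0833740234375), (70.84446716308594, 73.86542510986328), 90.40450286865234) -1
112 ((312.7760314941406, 214.00205993652344), (38.731204986572266, 40.34610366821289), 102.10120391845703) 0
0 [0.5321 0.24   0.095 ] [[316.2, 212.5], [204.4, 298.0], [428.9, 298.3], [175.7, 71.6], [457.4, 71.9]]
0.03 [0.5318 0.2415 0.0966] [[316.2, 209.5], [202.1, 299.8], [431.2, 300.1], [175.3, 69.4], [457.8, 69.7]]
0.06 [0.5316 0.243  0.0981] [[316.2, 206.3], [199.7, 301.4], [433.5, 301.8], [174.9, 67.2], [458.2, 67.5]]
```

Run:
```python
from h import *
rows([([.5423,.1896,.20],tool(9.9)),([.535,-.205,.26],tool(-98))])
```

```text
[0.0, 0.02, -0.05] [0.0013, -0.0004, -0.157]
[0.02, 0.01, 107.85] [-0.0734, 0.3871, -0.217]
```

Emit:
move_arm --pt "0 0 0 0 0 -0.05 0" --pt "0 0 0 0 0 -0.1 0" --pt "0 0 0 0 0 -0.157 0" --pt "0 0 20 -0.02 0.06 -0.2 0" --pt "0 0 108 -0.073 0.387 -0.217 0.085" --pt "0 0 108 -0.073 0.387 -0.217 0.085" --pt "0 0 108 -0.073 0.387 -0.217 0.085" --pt "0 0 108 -0.073 0.387 -0.217 0.085" --pt "0 0 108 -0.073 0.387 -0.217 0.085" --pt "0 0 108 -0.073 0.387 -0.217 0.085"

```text
clock: 6.8
position: [0.535, -0.1502, 0.2544]
ee_rot: [0.904, -0.428, -0.0, 0.0]
ft_force: [1.8, 0.2, -0.5]
grip_width: 0.988
```

Run:
```python
from h import *
rows([([.535,-.205,.26],tool(-98))]); print(manip.get_obs()["joint_pos"].round(2))
```

```text
[0.02, 0.01, 47.35] [0.0424, 0.0348, -0.0056]
[-0.4   0.17  0.68  1.6  -0.11  1.41 -0.6 ]
```

Emit:
move_arm --pt "0 0 47 0.042 0.035 -0.006 0.085" --pt "0 0 47 0.042 0.035 -0.006 0.085" --pt "0 0 47 0.042 0.035 -0.006 0.085" --pt "0 0 47 0.042 0.035 -0.006 0.085" --pt "0 0 47 0.042 0.035 -0.006 0.085" --pt "0 0 47 0.042 0.035 -0.006 0.085" --pt "0 0 47 0.042 0.035 -0.006 0.085"

```text
clock: 7.5
position: [0.5353, -0.2028, 0.2599]
ee_rot: [-0.66, 0.751, 0.0, -0.0]
ft_force: [-0.5, 0.1, -0.5]
grip_width: 0.998
```

Run:
```python
from h import *
o=manip.get_obs();print(o["position"],o["joint_pos"].round(2))
p=cams.camera_params("wrist"); w=cams.camera("wrist")[:,:,::-1]; cv2.imwrite("pics/w5.png",w)
v=[.5353,-.2114,.1392,-.1393,.785]
print(proj(rod(v,[.055,0,-.055,-.063,-.143]),p).round(0).tolist(), proj(o["position"],p), proj(o["position"]+[0,0,.03],p))
```

```text
[ 0.53526013 -0.20281836  0.25991537] [-0.4   0.23  0.82  1.55 -0.17  1.43 -1.27]
[[329.0, 184.0], [327.0, 219.0], [325.0, 244.0], [325.0, 247.0], [323.0, 272.0]] [[316.8602905  279.30356747]] [[316.66197669 307.15915097]]
```

View pics/w5.png

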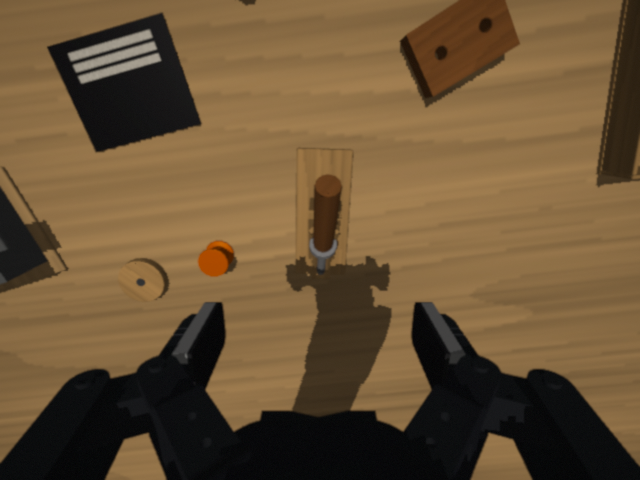

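The handle end is at (328,186) and the tip at (322,271), within 2 px of my fit. Next: descend and grip.

Emit:
move_arm --pt "0 0 0 0.0085 -0.001 0.05 0.06" --pt "0 0 0 0.0085 -0.001 0.1 0.06" --pt "0 0 0 0.0085 -0.001 0.14 0.06" --pt "0 0 0 0.0085 -0.001 0.16 0.06" --pt "0 0 0 0.0085 -0.001 0.17 0.06" --pt "0 0 0 0.0085 -0.001 0.17 0.06"

```text
clock: 8.15
position: [0.5347, -0.2114, 0.0897]
ee_rot: [-0.661, 0.75, 0.001, -0.001]
ft_force: [0.5, 0.1, 0.5]
grip_width: 0.701
```

Emit:
move_arm --pt "0 0 0 0 0 0 0" --pt "0 0 0 0 0 0 0" --pt "0 0 0 0 0 0 0" --pt "0 0 0 0 0 0 0" --pt "0 0 0 0 0 0 0" --pt "0 0 0 0 0 0 0" --grip_force 60

```text
clock: 8.75
position: [0.5367, -0.2104, 0.092]
ee_rot: [-0.661, 0.751, -0.0, 0.002]
ft_force: [2.2, 4.1, 6.0]
grip_width: 0.24
```

Emit:
move_arm --pt "0 0 0 0 0 -0.02 0" --pt "0 0 0 0 0 -0.05 0" --pt "0 0 0 0 0 -0.1 0" --pt "0 0 0 0 0 -0.15 0" --pt "0 0 0 0 0 -0.18 0" --pt "0 0 0 0 0 -0.18 0" --grip_force 80

```text
clock: 9.35
position: [0.5368, -0.2129, 0.2755]
ee_rot: [-0.66, 0.751, -0.003, 0.002]
ft_force: [0.6, 0.6, -1.3]
grip_width: 0.235
```

Run:
```python
from h import *
o=manip.get_obs();print(o["position"],o["ft_force"],o["joint_pos"].round(2))
s=cams.camera("scene")[120:320,130:330,::-1];d=cams.camera("side")[180:480,260:520,::-1]
cv2.imwrite("pics/s6.png",cams.camera("scene")[:,:,::-1]);cv2.imwrite("pics/d6.png",cams.camera("side")[:,:,::-1]);cv2.imwrite("pics/w6.png",cams.camera("wrist")[:,:,::-1])
f=lambda i,a:cv2.resize(i,a,interpolation=2)
w=cv2.imread("pics/w6.png")
cv2.imwrite("pics/c6.png",np.hstack([f(d,(400,460)),np.vstack([f(s,(230,230)),f(w[120:420,120:520],(230,230))])]))
```

```text
[ 0.53681125 -0.2128987   0.2754719 ] [ 0.55690027  0.63481793 -1.338538  ] [-0.39  0.23  0.83  1.52 -0.18  1.46 -1.25]
```

View pics/c6.png

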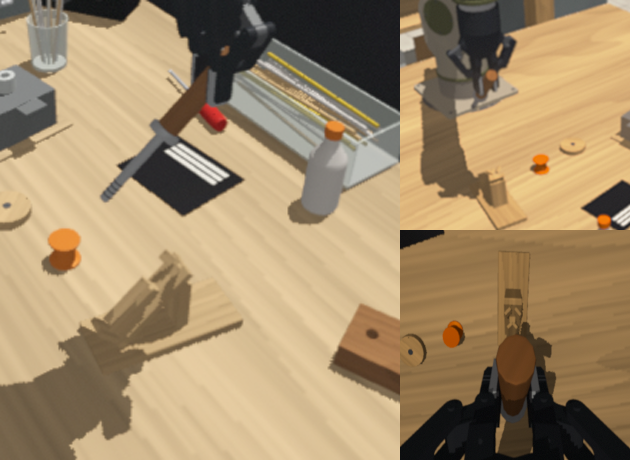

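Run:
```python
from h import *
o=manip.get_obs(); p0=o["position"]; R0=R.from_quat(o["ee_rot"])
D=cams.camera_params("side");S=cams.camera_params("scene");W=cams.camera_params("wrist")
def pts(v,s): # v: y,z offset of grip in tool, angle of tip dir from +z toward +y
    y,z,a=v; d=-np.array([0,np.sin(a),np.cos(a)])
    return p0+R0.apply(np.array([0,y,z])+np.outer(s,d))
def f(v): return np.r_[(proj(pts(v,[-.143,-.067+.008]),D)-[(330.2,308.7),(366,266.5)]).ravel(),(proj(pts(v,[.055]),S)-[(208.3,185.2)]).ravel(),(proj(pts(v,[.055]),W)-[(321.7,280)]).ravel()]
r=least_squares(f,[0,-.048,.78]); print(r.x,np.degrees(r.x[2]),f(r.x).round(1)); print(pts(r.x,[0,-.143]))
# steel tip search in side: lowest-left extremity of differing pixels vs first picture
a=cv2.imread("pics/side0.png").astype(int);b=cv2.imread("pics/d6.png").astype(int)
m=(np.abs(a-b).sum(2)>60).astype(np.uint8)[280:330,310:380]
ys,xs=np.nonzero(m); print([(x+310,y+280) for x,y in zip(xs,ys) if x+310<337][:60])
```

```text
[-0.00218113 -0.04585148  0.79849049] 45.7501349672421 [-1.5  1.2  2.3 -1.1  3.1  1.9 -5.8  0.5]
[[ 0.53686769 -0.21155032  0.31504616]
 [ 0.43504436 -0.19846803  0.21549786]]
[(np.int64(336), np.int64(294)), (np.int64(335), np.int64(295)), (np.int64(336), np.int64(295)), (np.int64(335), np.int64(296)), (np.int64(336), np.int64(296)), (np.int64(333), np.int64(297)), (np.int64(334), np.int64(297)), (np.int64(335), np.int64(297)), (np.int64(336), np.int64(297)), (np.int64(332), np.int64(298)), (np.int64(333), np.int64(298)), (np.int64(334), np.int64(298)), (np.int64(335), np.int64(298)), (np.int64(336), np.int64(298)), (np.int64(332), np.int64(299)), (np.int64(333), np.int64(299)), (np.int64(334), np.int64(299)), (np.int64(335), np.int64(299)), (np.int64(336), np.int64(299)), (np.int64(331), np.int64(300)), (np.int64(332), np.int64(300)), (np.int64(333), np.int64(300)), (np.int64(334), np.int64(300)), (np.int64(335), np.int64(300)), (np.int64(336), np.int64(300)), (np.int64(329), np.int64(301)), (np.int64(330), np.int64(301)), (np.int64(331), np.int64(301)), (np.int64(332), np.int64(30
[... 296 characters left out ...]
.int64(334), np.int64(302)), (np.int64(335), np.int64(302)), (np.int64(336), np.int64(302)), (np.int64(328), np.int64(303)), (np.int64(329), np.int64(303)), (np.int64(330), np.int64(303)), (np.int64(331), np.int64(303)), (np.int64(332), np.int64(303)), (np.int64(333), np.int64(303)), (np.int64(334), np.int64(303)), (np.int64(335), np.int64(303)), (np.int64(336), np.int64(303)), (np.int64(327), np.int64(304)), (np.int64(328), np.int64(304)), (np.int64(329), np.int64(304)), (np.int64(330), np.int64(304)), (np.int64(331), np.int64(304)), (np.int64(332), np.int64(304)), (np.int64(333), np.int64(304)), (np.int64(334), np.int64(304)), (np.int64(335), np.int64(304)), (np.int64(336), np.int64(304))]
```

```bash
cat >> h.py <<'E'
OFF=np.array([0,-.0022,-.0459]); ANG=45.75
MOUTH=np.array([.5308,.2394,.095])
def upright(tipxyz,psi=-66):
    q=tool(psi,ANG); return np.array(tipxyz)+[0,0,.143]-q.apply(OFF),q
def now():
    o=manip.get_obs(); print(o["position"].round(4),o["ft_force"].round(1),o["joint_pos"].round(2),round(o["clock"],2)); q=R.from_quat(o["ee_rot"])
    a=np.radians(ANG); d=q.apply([0,np.sin(a),np.cos(a)]); g=o["position"]+q.apply(OFF); print("grip",g.round(4),"tip",(g+.143*d).round(4),"dir",d.round(3))
E
python3 - <<'E'
from h import *
now(); rows([upright(MOUTH+[0,0,.07])])
E
```

```text
[ 0.5346 -0.2113  0.2692] [ 0.2  0.1 -1.1] [-0.39  0.24  0.83  1.53 -0.18  1.46 -1.25] 9.6
grip [ 0.5369 -0.2116  0.3151] tip [ 0.4351 -0.1985  0.2155] dir [-0.712  0.091 -0.696]
[44.71, -12.45, -29.64] [-0.4628, 0.0344, -0.005]
```

Emit:
move_arm --pt "44.7 -12.5 -29.6 -0.463 0.034 -0.005 0" --pt "44.7 -12.5 -29.6 -0.463 0.034 -0.005 0" --pt "44.7 -12.5 -29.6 -0.463 0.034 -0.005 0" --pt "44.7 -12.5 -29.6 -0.463 0.034 -0.005 0" --pt "44.7 -12.5 -29.6 -0.463 0.034 -0.005 0" --pt "44.7 -12.5 -29.6 -0.463 0.034 -0.005 0" --pt "44.7 -12.5 -29.6 -0.463 0.034 -0.005 0" --pt "44.7 -12.5 -29.6 -0.463 0.034 -0.005 0" --pt "44.7 -12.5 -29.6 -0.463 0.034 -0.005 0" --pt "44.7 -12.5 -29.6 -0.463 0.034 -0.005 0"

```text
clock: 10.6
position: [0.5588, 0.2562, 0.2736]
ee_rot: [0.774, -0.5, 0.211, -0.326]
ft_force: [0.9, -0.6, -0.9]
grip_width: 0.239
```

Run:
```python
from h import *
now(); rows([upright(MOUTH+[0,0,.07])])
```

```text
[0.5588 0.2562 0.2736] [ 0.9 -0.6 -0.9] [-0.59 -0.27  0.02  2.17  0.25  0.46 -1.9 ] 10.6
grip [0.5303 0.2434 0.3073] tip [0.5302 0.2433 0.1643] dir [-0.    -0.001 -1.   ]
[0.02, 0.14, 0.18] [0.004, 0.0003, -0.0013]
```

Emit:
move_arm --pt "0 0 0 0.004 0.012 0.011 0" --pt "0 0 0 0.004 0.025 0.024 0" --pt "0 0 0 0.004 0.033 0.031 0" --pt "0 0 0 0.004 0.033 0.031 0"

```text
clock: 11.0
position: [0.5603, 0.2471, 0.2273]
ee_rot: [0.773, -0.502, 0.212, -0.325]
ft_force: [-0.6, 0.1, -0.8]
grip_width: 0.234
```

Run:
```python
from h import *
now()
def crop(im,x,y,w,h,k):
    c=cv2.resize(im[y:y+h,x:x+w],None,fx=k,fy=k,interpolation=cv2.INTER_CUBIC)
    for i in range(0,w,10):
        cv2.line(c,(i*k,0),(i*k,4 if i%20 else 9),(0,255,0),1)
        if i%20==0: cv2.putText(c,str(x+i),(i*k+1,18),0,.35,(0,255,0),1)
    for i in range(0,h,10):
        cv2.line(c,(0,i*k),(4 if i%20 else 9,i*k),(0,255,0),1)
        if i%20==0 and i: cv2.putText(c,str(y+i),(10,i*k+4),0,.35,(0,255,0),1)
    return c
s=cams.camera("scene")[:,:,::-1];d=cams.camera("side")[:,:,::-1];w=cams.camera("wrist")[:,:,::-1]
for n,i in zip("sdw",(s,d,w)): cv2.imwrite(f"pics/{n}7.png",i)
D=cams.camera_params("side");S=cams.camera_params("scene")
print(proj(MOUTH,S),proj(MOUTH,D)); o=manip.get_obs();q=R.from_quat(o["ee_rot"]);a=np.radians(ANG);t=o["position"]+q.apply(OFF)+.143*q.apply([0,np.sin(a),np.cos(a)])
print(proj(t,S),proj(t,D))
a=crop(s,325,165,50,75,8); b=crop(d,235,170,50,75,8)
cv2.imwrite("pics/c7.png",np.hstack([a,b]))
```

```text
[0.5603 0.2471 0.2273] [-0.6  0.1 -0.8] [-0.57 -0.23  0.02  2.24  0.29  0.35 -1.93] 11.0
grip [0.5318 0.2345 0.261 ] tip [0.5315 0.2342 0.118 ] dir [-0.002 -0.002 -1.   ]
[[347.15205791 213.00796081]] [[262.48326532 228.46907486]]
[[347.25233761 205.81711159]] [[263.35464803 218.77199354]]
```

View pics/c7.png

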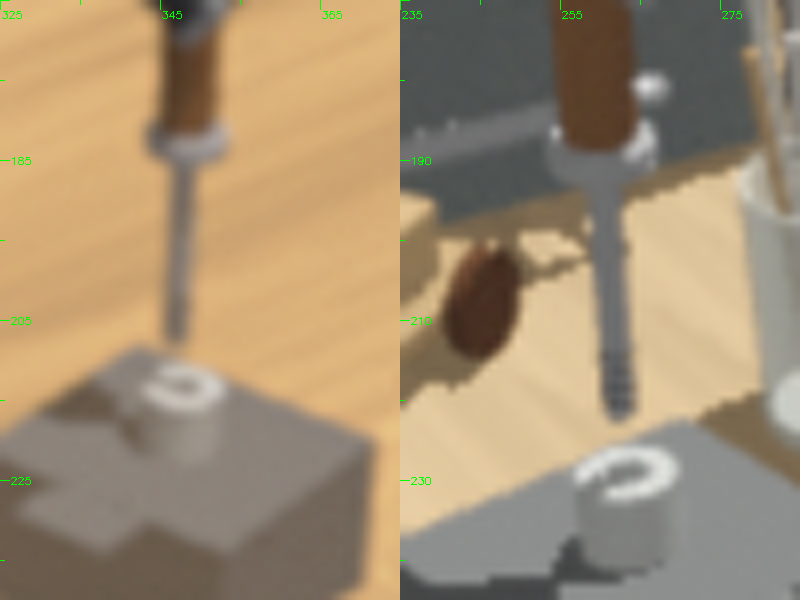

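Run:
```python
from h import *
D=cams.camera_params("side");S=cams.camera_params("scene")
M=least_squares(lambda X:np.r_[(proj([X[0],X[1],.095],S)-(348.25,213.5)).ravel(),(proj([X[0],X[1],.095],D)-(263.4,229.1)).ravel()],[.53,.24]); print("mouth",M.x.round(4),M.fun.round(1))
lu=lambda v,a,b:a[0]+(b[0]-a[0])*(v-a[1])/(b[1]-a[1])
def f(v):
    t=np.array(v[:3]);u=t+.07*np.array([v[3],v[4],1])
    ps,pd=proj(u,S)[0],proj(u,D)[0]
    return np.r_[(proj(t,S)-(347.1,206.9)).ravel(),(proj(t,D)-(262.5,221)).ravel(),ps[0]-lu(ps[1],(347.9,185.6),(347.1,207.9)),pd[0]-lu(pd[1],(260.4,193.7),(262.5,222.2)),0,0]
r=least_squares(f,[.53,.24,.11,0,0]); print(r.x.round(4),r.fun.round(1))
# vertical reference slope
now()
```

```text
mouth [0.5333 0.239 ] [-0.6 -0.1  0.1 -0.9]
[ 0.5314  0.237   0.1161  0.003  -0.022 ] [-0.1  0.2 -0.1 -0.1 -0.  -0.   0.   0. ]
[0.5617 0.2481 0.2312] [ 0.2 -0.2 -1.5] [-0.57 -0.23  0.02  2.23  0.29  0.35 -1.93] 11.15
grip [0.533  0.2353 0.2647] tip [0.5334 0.2355 0.1217] dir [ 0.003  0.001 -1.   ]
```

Emit:
move_arm --pt "0 0 0 -0.0016 -0.0013 0.0013 0" --pt "0 0 0 -0.0016 -0.0013 0.0013 0" --pt "0 0 0 -0.0016 0.006 0.0083 0" --pt "0 0 0 -0.0016 0.011 0.0135 0" --pt "0 0 0 -0.0016 0.0145 0.0165 0" --pt "0 0 0 -0.0016 0.018 0.02 0" --pt "0 0 0 -0.0016 0.0215 0.0235 0" --pt "0 0 0 -0.0016 0.0215 0.0235 0"

```text
clock: 11.95
position: [0.5623, 0.25, 0.1975]
ee_rot: [0.773, -0.502, 0.212, -0.326]
ft_force: [0.4, 0.2, -1.6]
grip_width: 0.236
```

Run:
```python
from h import *
now()
```

```text
[0.5623 0.25   0.1975] [ 0.4  0.2 -1.6] [-0.53 -0.18 -0.01  2.27  0.35  0.27 -2.  ] 11.95
grip [0.5336 0.2373 0.2311] tip [0.5337 0.2373 0.0881] dir [ 0.001 -0.    -1.   ]
```

Emit:
move_arm --pt "0 0 0 0 0.005 0.005 0" --pt "0 0 0 0 0.0105 0.0105 0" --pt "0 0 0 0 0.016 0.0155 0" --pt "0 0 0 0 0.0215 0.021 0" --pt "0 0 0 0 0.0215 0.021 0"

```text
clock: 12.45
position: [0.562, 0.2498, 0.1666]
ee_rot: [0.773, -0.502, 0.212, -0.326]
ft_force: [-0.4, -0.5, -2.1]
grip_width: 0.235
```

Run:
```python
from h import *
now()
```

```text
[0.562  0.2498 0.1666] [-0.4 -0.5 -2.1] [-0.47 -0.13 -0.07  2.3   0.45  0.19 -2.11] 12.45
grip [0.5334 0.2371 0.2003] tip [0.5333 0.237  0.0573] dir [-0.    -0.001 -1.   ]
```

Emit:
move_arm --pt "0 0 0 0 0.005 0.005 0" --pt "0 0 0 0 0.0105 0.0105 0" --pt "0 0 0 0 0.016 0.0155 0" --pt "0 0 0 0 0.0215 0.021 0" --pt "0 0 0 0 0.0235 0.023 0" --pt "0 0 0 0 0.0235 0.023 0"

```text
clock: 13.05
position: [0.5627, 0.2501, 0.1351]
ee_rot: [0.772, -0.502, 0.212, -0.326]
ft_force: [-0.7, -0.5, -1.0]
grip_width: 0.23
```

Run:
```python
from h import *
now()
```

```text
[0.5627 0.2501 0.1351] [-0.7 -0.5 -1. ] [-0.34 -0.06 -0.21  2.32  0.77  0.12 -2.43] 13.05
grip [0.534  0.2373 0.1687] tip [0.5342 0.2374 0.0257] dir [ 0.001  0.    -1.   ]
```

Run:
```python
from h import *
t=np.array([0,np.sin(np.radians(ANG)),np.cos(np.radians(ANG))])
for phi in (4,8,12,16,20,-8,-16,-24):
    r=R.from_rotvec(-t*phi,degrees=True); print(phi,r.as_rotvec(degrees=True).round(2),(OFF-r.apply(OFF)).round(4))
```

```text
4 [-0.   -2.87 -2.79] [-0.0022  0.0001 -0.0001]
8 [-0.   -5.73 -5.58] [-0.0044  0.0002 -0.0002]
12 [-0.   -8.6  -8.37] [-0.0065  0.0005 -0.0005]
16 [ -0.   -11.46 -11.16] [-0.0086  0.0008 -0.0009]
20 [ -0.   -14.33 -13.96] [-0.0107  0.0013 -0.0014]
-8 [0.   5.73 5.58] [ 0.0044  0.0002 -0.0002]
-16 [ 0.   11.46 11.16] [ 0.0086  0.0008 -0.0009]
-24 [ 0.   17.19 16.75] [ 0.0127  0.0019 -0.0019]
```

Emit:
move_arm --pt "0 -2.87 -2.79 -0.0022 0.0001 -0.0001 0" --pt "0 -5.73 -5.58 -0.0044 0.0002 -0.0002 0" --pt "0 -5.73 -5.58 -0.0044 0.0002 -0.0002 0"

```text
clock: 13.35
position: [0.5609, 0.2507, 0.137]
ee_rot: [0.794, -0.47, 0.2, -0.331]
ft_force: [-2.2, 5.8, -4.1]
grip_width: 0.238
```

Run:
```python
from h import *
now()
```

```text
[0.5609 0.2507 0.137 ] [-2.2  5.8 -4.1] [-0.74 -0.09  0.23  2.34  0.22  0.1  -1.77] 13.35
grip [0.5334 0.236  0.1708] tip [0.5333 0.2349 0.0278] dir [-0.    -0.007 -1.   ]
```

Emit:
move_arm --pt "0 -2.87 -2.79 -0.0022 0.0001 -0.0001 0" --pt "0 -5.73 -5.58 -0.0044 0.0002 -0.0002 0" --pt "0 -8.6 -8.4 -0.0065 0.0005 -0.0005 0" --pt "0 -8.6 -8.4 -0.0065 0.0005 -0.0005 0"

```text
clock: 13.75
position: [0.5587, 0.2547, 0.1434]
ee_rot: [0.83, -0.402, 0.176, -0.346]
ft_force: [-5.6, 8.4, 5.5]
grip_width: 0.233
```

Run:
```python
from h import *
now(); rows([upright([.5335,.237,.0277],-46)])
```

```text
[0.5587 0.2547 0.1434] [-5.6  8.4  5.5] [-1.36 -0.2   0.93  2.34 -0.24  0.16 -1.05] 13.75
grip [0.5337 0.2357 0.1771] tip [0.5347 0.2341 0.0341] dir [ 0.007 -0.012 -1.   ]
[0.15, -4.81, -3.62] [-0.0049, 0.0041, 0.0047]
```

Emit:
move_arm --pt "0 0 0 0 0 0 0" --pt "0 0 0 0 0 0 0" --pt "0 0 0 0 0 0 0" --pt "0 0 0 0 0 0 0"

```text
clock: 14.15
position: [0.5585, 0.2544, 0.1434]
ee_rot: [0.829, -0.402, 0.176, -0.346]
ft_force: [-4.4, 10.6, -5.7]
grip_width: 0.236
```

Run:
```python
from h import *
now(); print(R.from_quat(manip.get_obs()["ee_rot"]).as_matrix()[:,0])
```

```text
[0.5585 0.2544 0.1434] [-4.4 10.6 -5.7] [-1.35 -0.2   0.93  2.34 -0.24  0.16 -1.05] 14.15
grip [0.5336 0.2355 0.1771] tip [0.5345 0.2338 0.0341] dir [ 0.006 -0.012 -1.   ]
[ 0.6143534  -0.78891887  0.01330125]
```

Run:
```python
from h import *
rows([upright([.5338,.2373,z],-52) for z in (.034,.028,.022,.015,.012)])
```

```text
[0.12, -0.6, 0.48] [-0.0018, -0.001, 0.0009]
[0.12, -0.6, 0.48] [-0.0019, 0.0033, 0.0051]
[0.12, -0.6, 0.48] [-0.0019, 0.0076, 0.0093]
[0.12, -0.6, 0.48] [-0.002, 0.0126, 0.0142]
[0.12, -0.6, 0.48] [-0.0021, 0.0148, 0.0163]
```

Emit:
move_arm --pt "0.1 -0.6 0.5 -0.0018 -0.001 0.0009 0" --pt "0.1 -0.6 0.5 -0.0019 0.0015 0.003 0" --pt "0.1 -0.6 0.5 -0.0019 0.0033 0.0051 0" --pt "0.1 -0.6 0.5 -0.0019 0.0033 0.0051 0"

```text
clock: 14.55
position: [0.5604, 0.2558, 0.1388]
ee_rot: [0.827, -0.405, 0.172, -0.35]
ft_force: [-5.9, 4.6, 1.3]
grip_width: 0.237
```

Run:
```python
from h import *
now(); rows([upright([.5338,.2373,z],-52) for z in (.028,.022,.015,.012)])
```

```text
[0.5604 0.2558 0.1388] [-5.9  4.6  1.3] [-1.44 -0.21  1.03  2.34 -0.27  0.14 -1.01] 14.55
grip [0.5356 0.2365 0.1723] tip [0.5359 0.2366 0.0293] dir [ 0.003  0.001 -1.   ]
[-0.15, -0.14, -0.06] [-0.0018, 0.0017, 0.0002]
[-0.15, -0.14, -0.06] [-0.0018, 0.006, 0.0044]
[-0.15, -0.14, -0.06] [-0.0018, 0.011, 0.0093]
[-0.15, -0.14, -0.06] [-0.0018, 0.0132, 0.0114]
```

Emit:
move_arm --pt "0 0 0 -0.0015 0.0038 0.0023 0" --pt "0 0 0 -0.0015 0.006 0.0045 0" --pt "0 0 0 -0.0015 0.008 0.0065 0" --pt "0 0 0 -0.0015 0.008 0.0065 0"

```text
clock: 14.95
position: [0.5607, 0.2566, 0.1304]
ee_rot: [0.826, -0.405, 0.173, -0.351]
ft_force: [-11.6, -0.7, 16.1]
grip_width: 0.234
```

Run:
```python
from h import *
now(); rows([upright([.5338,.2373,z],-52) for z in (.028,.022,.015,.012)])
```

```text
[0.5607 0.2566 0.1304] [-11.6  -0.7  16.1] [-1.53 -0.21  1.11  2.35 -0.29  0.11 -0.99] 14.95
grip [0.5357 0.2373 0.1638] tip [0.5366 0.2376 0.0208] dir [ 0.006  0.003 -1.   ]
[-0.36, -0.22, -0.07] [-0.0014, -0.0038, -0.0061]
[-0.36, -0.22, -0.07] [-0.0014, 0.0005, -0.0019]
[-0.36, -0.22, -0.07] [-0.0014, 0.0055, 0.003]
[-0.36, -0.22, -0.07] [-0.0014, 0.0077, 0.005]
```

Emit:
move_arm --pt "0 0 0 -0.0012 0.0011 -0.0011 0" --pt "0 0 0 -0.0012 0.0022 0.0 0" --pt "0 0 0 -0.0012 0.0022 0.0 0"

```text
clock: 15.25
position: [0.5603, 0.2565, 0.1304]
ee_rot: [0.826, -0.405, 0.174, -0.352]
ft_force: [-9.1, -1.2, 20.7]
grip_width: 0.234
```

Run:
```python
from h import *
now()
s=cams.camera("scene")[:,:,::-1];d=cams.camera("side")[:,:,::-1];w=cams.camera("wrist")[:,:,::-1]
for n,i in zip("sdw",(s,d,w)): cv2.imwrite(f"pics/{n}8.png",i)
D=cams.camera_params("side");S=cams.camera_params("scene")
M=np.array([.5325,.2392,.095])
for h in (0,.01): print("mouth",h,proj(M+[0,0,h],S),proj(M+[0,0,h],D))
for n,x,y in(("s",348,213),("d",263,229)):
    im=cv2.imread(f"pics/{n}8.png"); im0=cv2.imread(f"pics/{n}7.png")
    print(n); 
    for yy in range(y-22,y+12): print(yy,im[yy,x-1:x+2].mean(0).astype(int).tolist(),im[yy,x-8:x+9:2].mean(1).astype(int).tolist())
```

```text
[0.5603 0.2565 0.1304] [-9.1 -1.2 20.7] [-1.52 -0.21  1.1   2.35 -0.29  0.11 -0.99] 15.25
grip [0.5352 0.2372 0.1637] tip [0.5365 0.2377 0.0207] dir [ 0.009  0.004 -1.   ]
mouth 0 [[347.51186523 213.26099681]] [[263.19357278 228.30171276]]
mouth 0.01 [[347.68082822 210.29241617]] [[262.85739727 224.54351356]]
s
191 [109, 120, 133] [73, 75, 78, 103, 125, 103, 95, 137, 163]
192 [107, 116, 127] [78, 74, 77, 89, 120, 117, 88, 110, 157]
193 [95, 106, 117] [105, 77, 76, 80, 105, 126, 98, 93, 153]
194 [81, 93, 106] [141, 95, 76, 77, 91, 124, 113, 103, 155]
195 [67, 83, 97] [160, 123, 79, 75, 81, 107, 126, 133, 163]
196 [61, 78, 93] [163, 147, 96, 74, 76, 90, 124, 152, 167]
197 [58, 75, 92] [166, 160, 120, 77, 74, 78, 113, 152, 169]
198 [59, 76, 92] [163, 162, 134, 80, 76, 79, 111, 154, 171]
199 [64, 80, 96] [160, 160, 140, 82, 78, 91, 129, 165, 174]
200 [71, 87, 103] [160, 160, 141, 84, 86, 102, 144, 175, 175]
201 [73, 90, 110] [158, 161, 140, 84, 91, 103, 147, 176, 173]
202 [64, 87, 111] [161, 165, 137, 84, 87, 94, 147, 175, 173]
203 [57, 83, 110] [166, 172, 140, 83, 84, 91, 147, 172, 171]
[... 2713 characters left out ...]
 [142, 123, 109, 109, 111, 111, 108, 123, 142]
231 [113, 113, 113] [142, 123, 119, 113, 114, 112, 115, 125, 141]
232 [123, 124, 123] [141, 123, 124, 126, 123, 124, 121, 126, 143]
233 [126, 128, 126] [141, 125, 125, 127, 127, 126, 123, 127, 142]
234 [126, 129, 127] [141, 127, 124, 126, 128, 126, 122, 129, 144]
235 [126, 128, 127] [142, 130, 125, 126, 127, 126, 123, 139, 143]
236 [125, 128, 127] [141, 128, 124, 126, 127, 126, 124, 141, 142]
237 [125, 128, 126] [132, 104, 124, 126, 127, 124, 125, 140, 142]
238 [126, 128, 127] [92, 90, 124, 126, 127, 125, 125, 139, 142]
239 [125, 127, 126] [81, 85, 123, 125, 127, 125, 123, 141, 143]
240 [122, 125, 124] [71, 75, 110, 121, 123, 124, 122, 141, 142]
```

The pixel profiles show the brown handle ending at row 227 (side), then the collar at 228–231 running straight into the tube. No shaft is visible and it pushes back with 21 N. One more small press to confirm a hard stop.

Emit:
move_arm --pt "0 0 0 -0.0008 0.0022 0.0008 0" --pt "0 0 0 -0.0008 0.0022 0.0008 0" --pt "0 0 0 -0.0008 0.0022 0.0008 0"

```text
clock: 15.7
position: [0.5609, 0.2569, 0.1304]
ee_rot: [0.825, -0.405, 0.175, -0.354]
ft_force: [-14.7, -4.7, 34.7]
grip_width: 0.234
```

Run:
```python
from h import *
now()
a=cv2.imread("pics/d8.png").astype(float); b=cams.camera("side")[:,:,::-1]
print([b[y,262:265].mean(0).astype(int).tolist() for y in range(224,234)])
```

```text
[0.5609 0.2569 0.1304] [-14.7  -4.7  34.7] [-1.53 -0.22  1.11  2.36 -0.29  0.1  -0.98] 15.7
grip [0.5356 0.2375 0.1636] tip [0.5374 0.2383 0.0206] dir [ 0.012  0.006 -1.   ]
[[40, 61, 88], [41, 62, 88], [41, 62, 89], [55, 69, 91], [102, 103, 105], [111, 111, 111], [112, 111, 111], [113, 113, 112], [123, 125, 123], [126, 128, 126]]
```

Hard stop confirmed: 35 N with no further travel. Now the rod comes straight out.

Run:
```python
from h import *
rows([upright([.5345,.2375,z],-52) for z in (.022,.03,.04,.055,.07,.09,.11,.13,.15,.18)])
```

```text
[-0.76, -0.36, -0.1] [-0.0009, 0.0002, -0.0017]
[-0.76, -0.36, -0.1] [-0.0009, -0.0056, -0.0072]
[-0.76, -0.36, -0.1] [-0.0008, -0.0129, -0.0141]
[-0.76, -0.36, -0.1] [-0.0008, -0.0238, -0.0244]
[-0.76, -0.36, -0.1] [-0.0008, -0.0347, -0.0347]
[-0.76, -0.36, -0.1] [-0.0007, -0.0492, -0.0485]
[-0.76, -0.36, -0.1] [-0.0006, -0.0637, -0.0623]
[-0.76, -0.36, -0.1] [-0.0006, -0.0782, -0.076]
[-0.76, -0.36, -0.1] [-0.0005, -0.0927, -0.0898]
[-0.76, -0.36, -0.1] [-0.0004, -0.1145, -0.1104]
```

Emit:
move_arm --pt "-0.7 -0.3 -0.1 -0.0008 -0.003 -0.005 0" --pt "-0.7 -0.3 -0.1 -0.0008 -0.0085 -0.0102 0" --pt "-0.7 -0.3 -0.1 -0.0008 -0.0158 -0.017 0" --pt "-0.7 -0.3 -0.1 -0.0008 -0.023 -0.024 0" --pt "-0.7 -0.3 -0.1 -0.0008 -0.0305 -0.031 0" --pt "-0.7 -0.3 -0.1 -0.0008 -0.0305 -0.031 0"

```text
clock: 16.35
position: [0.5566, 0.255, 0.1704]
ee_rot: [0.829, -0.405, 0.17, -0.347]
ft_force: [0.9, 1.8, -0.1]
grip_width: 0.236
```

Run:
```python
from h import *
now(); rows([upright([.5342,.2375,z],-52) for z in (.07,.08,.09,.11,.13,.15,.18,.22,.25)])
```

```text
[0.5566 0.255  0.1704] [ 0.9  1.8 -0.1] [-1.19 -0.23  0.76  2.3  -0.18  0.24 -1.13] 16.35
grip [0.532  0.2359 0.2042] tip [0.5314 0.2353 0.0612] dir [-0.004 -0.004 -1.   ]
[0.34, -0.06, -0.01] [-0.0, -0.0085, -0.0043]
[0.34, -0.06, -0.01] [0.0, -0.0156, -0.0113]
[0.34, -0.06, -0.01] [0.0, -0.0227, -0.0183]
[0.34, -0.06, -0.01] [0.0, -0.037, -0.0323]
[0.34, -0.06, -0.01] [0.0, -0.0512, -0.0464]
[0.34, -0.06, -0.01] [0.0, -0.0654, -0.0604]
[0.34, -0.06, -0.01] [0.0001, -0.0868, -0.0815]
[0.34, -0.06, -0.01] [0.0001, -0.1153, -0.1096]
[0.34, -0.06, -0.01] [0.0001, -0.1367, -0.1306]
```

Forces are small, so I'll continue out along the axis.

Emit:
move_arm --pt "0.3 0 0 0 -0.0075 -0.0053 0" --pt "0.3 0 0 0 -0.0146 -0.0123 0" --pt "0.3 0 0 0 -0.0217 -0.0193 0" --pt "0.3 0 0 0 -0.036 -0.0333 0" --pt "0.3 0 0 0 -0.05 -0.0474 0" --pt "0.3 0 0 0 -0.065 -0.0604 0" --pt "0.3 0 0 0 -0.0868 -0.0815 0" --pt "0.3 0 0 0 -0.1153 -0.1096 0" --pt "0.3 0 0 0 -0.1367 -0.1306 0" --pt "0.3 0 0 0 -0.1367 -0.1306 0"

```text
clock: 17.35
position: [0.5597, 0.2575, 0.3625]
ee_rot: [0.828, -0.404, 0.171, -0.351]
ft_force: [0.2, 1.1, -1.3]
grip_width: 0.232
```

```bash
cat >> h.py <<'E'
CARD=np.array([.6883,.0042])
def level(tip,az,ang=None):  # rod level, tip pointing azimuth az
    # tip dir in tool (0,sin a,cos a); tool(psi,tilt): want T*Rx(t)*tip horizontal along az
    for psi in (az+90,az-90):
        for t in (ANG-90,ANG+90):
            q=tool(psi,t); a=np.radians(ANG); d=q.apply([0,np.sin(a),np.cos(a)])
            if np.allclose(d,[np.cos(np.radians(az)),np.sin(np.radians(az)),0],atol=1e-6) and q.apply([0,0,1])[2]<0:
                return np.array(tip)-.143*d-q.apply(OFF),q,psi,t
E
python3 - <<'E'
from h import *
now()
for az in (0,-30,30,60):
    p,q,psi,t=level([*CARD,.15],az); print(az,p.round(3),psi,t); rows([(p,q)])
E
```

```text
[0.5597 0.2575 0.3625] [ 0.2  1.1 -1.3] [-0.94 -0.37  0.43  2.02  0.02  0.67 -1.39] 17.35
grip [0.5349 0.2382 0.396 ] tip [0.5352 0.2384 0.253 ] dir [ 0.002  0.002 -1.   ]
0 [0.579 0.004 0.119] 90 -44.25
[-36.34, -2.17, -149.03] [0.2114, 0.2732, 0.0685]
-30 [0.594 0.059 0.119] 60 -44.25
[-57.53, -1.75, -120.44] [0.1774, 0.2417, 0.101]
30 [ 0.594 -0.05   0.119] 120 -44.25
[-8.62, -2.53, -174.12] [0.2636, 0.2886, 0.0526]
60 [ 0.634 -0.091  0.119] 150 -44.25
[-22.43, 2.37, 162.97] [0.3198, 0.2838, 0.0576]
```

Run:
```python
from h import *
p,q,psi,t=level([.66,.0042,.32],0); rows([(p,q)])
```

```text
[-36.34, -2.17, -149.03] [0.194, 0.1666, -0.0658]
```

Emit:
move_arm --pt "-36.3 -2.2 -149 0.194 0.167 -0.066 0" --pt "-36.3 -2.2 -149 0.194 0.167 -0.066 0" --pt "-36.3 -2.2 -149 0.194 0.167 -0.066 0" --pt "-36.3 -2.2 -149 0.194 0.167 -0.066 0" --pt "-36.3 -2.2 -149 0.194 0.167 -0.066 0" --pt "-36.3 -2.2 -149 0.194 0.167 -0.066 0" --pt "-36.3 -2.2 -149 0.194 0.167 -0.066 0" --pt "-36.3 -2.2 -149 0.194 0.167 -0.066 0" --pt "-36.3 -2.2 -149 0.194 0.167 -0.066 0" --pt "-36.3 -2.2 -149 0.194 0.167 -0.066 0"

```text
clock: 18.35
position: [0.5479, 0.0036, 0.283]
ee_rot: [0.934, 0.223, 0.28, -0.016]
ft_force: [-0.7, -0.1, -1.9]
grip_width: 0.232
```

Run:
```python
from h import *
now()
p,q,psi,t=level([.66,.0042,.32],0); rows([(p,q)])
```

```text
[0.5479 0.0036 0.283 ] [-0.7 -0.1 -1.9] [-0.89 -0.49  0.68  2.07  0.31  0.9   0.17] 18.35
grip [ 0.5233 -0.0016  0.3215] tip [ 0.6184 -0.0782  0.2471] dir [ 0.665 -0.536 -0.52 ]
[-16.49, -0.61, -66.19] [0.0053, 0.0011, -0.0032]
```

Emit:
move_arm --pt "-16.5 -0.6 -66 0.005 0.001 -0.003 0" --pt "-16.5 -0.6 -66 0.005 0.001 -0.003 0" --pt "-16.5 -0.6 -66 0.005 0.001 -0.003 0" --pt "-16.5 -0.6 -66 0.005 0.001 -0.003 0" --pt "-16.5 -0.6 -66 0.005 0.001 -0.003 0" --pt "-16.5 -0.6 -66 0.005 0.001 -0.003 0" --pt "-16.5 -0.6 -66 0.005 0.001 -0.003 0" --pt "-16.5 -0.6 -66 0.005 0.001 -0.003 0" --pt "-16.5 -0.6 -66 0.005 0.001 -0.003 0"

```text
clock: 19.25
position: [0.5497, 0.0034, 0.2871]
ee_rot: [0.658, 0.653, 0.266, 0.265]
ft_force: [-0.3, -0.7, -0.7]
grip_width: 0.237
```

Run:
```python
from h import *
now()
for z in (.32,.152):
    p,q,psi,t=level([*CARD,z],0); rows([(p,q)])
```

```text
[0.5497 0.0034 0.2871] [-0.3 -0.7 -0.7] [-0.55 -0.5   0.28  2.25  0.51  0.67  1.02] 19.25
grip [0.5161 0.0035 0.3185] tip [0.6591 0.0025 0.3182] dir [ 1.    -0.007 -0.002]
[-0.14, 0.13, -0.41] [0.001, 0.0221, 0.0192]
[-0.14, 0.13, -0.41] [0.0005, -0.0949, 0.1399]
```

Emit:
move_arm --pt "0 0 -0.4 0.001 0.022 0.019 0" --pt "0 0 -0.4 0.001 0.0 0.045 0" --pt "0 0 -0.4 0.001 -0.02 0.065 0" --pt "0 0 -0.4 0.001 -0.045 0.09 0" --pt "0 0 -0.4 0.001 -0.07 0.115 0" --pt "0 0 -0.4 0.001 -0.085 0.13 0" --pt "0 0 -0.4 0.001 -0.095 0.14 0" --pt "0 0 -0.4 0.001 -0.095 0.14 0" --pt "0 0 -0.4 0.001 -0.095 0.14 0"

```text
clock: 20.15
position: [0.5807, 0.0048, 0.1233]
ee_rot: [0.657, 0.653, 0.266, 0.267]
ft_force: [0.9, 0.5, -1.5]
grip_width: 0.232
```

Run:
```python
from h import *
now()
p,q,psi,t=level([*CARD,.152],0); rows([(p,q)])
def crop(im,x,y,w,h,k):
    c=cv2.resize(im[y:y+h,x:x+w],None,fx=k,fy=k,interpolation=cv2.INTER_CUBIC)
    for i in range(0,w,10):
        cv2.line(c,(i*k,0),(i*k,4 if i%20 else 9),(0,255,0),1)
        if i%20==0: cv2.putText(c,str(x+i),(i*k+1,18),0,.35,(0,255,0),1)
    for i in range(0,h,10):
        cv2.line(c,(0,i*k),(4 if i%20 else 9,i*k),(0,255,0),1)
        if i%20==0 and i: cv2.putText(c,str(y+i),(10,i*k+4),0,.35,(0,255,0),1)
    return c
s=cams.camera("scene")[:,:,::-1];d=cams.camera("side")[:,:,::-1]
cv2.imwrite("pics/s9.png",s);cv2.imwrite("pics/d9.png",d)
D=cams.camera_params("side");S=cams.camera_params("scene")
t=[*CARD,.152]; print(proj(t,S),proj(t,D))
cv2.imwrite("pics/c9.png",np.hstack([crop(s,210,180,180,150,2) if 0 else crop(s,230,175,133,145,3),crop(d,240,170,133,145,3)])[:,:800])
```

```text
[0.5807 0.0048 0.1233] [ 0.9  0.5 -1.5] [-0.33 -0.14  0.16  2.4   0.89  0.18  0.58] 20.15
grip [0.5471 0.0049 0.1547] tip [0.6901 0.0041 0.1547] dir [ 1.    -0.006 -0.   ]
[-0.0, 0.19, -0.28] [-0.0006, -0.0032, 0.0006]
[[324.051025   250.75922875]] [[381.54408165 233.57334734]]
```

View pics/c9.png

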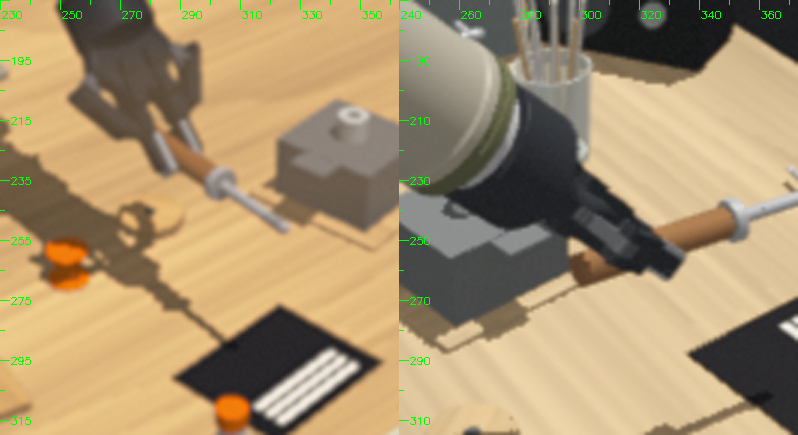

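Run:
```python
from h import *
a=cv2.imread("pics/side0.png").astype(int);b=cv2.imread("pics/d9.png").astype(int)
m=(np.abs(a-b).sum(2)>50)
for x in range(350,400,2):
    ys=[y for y in range(215,255) if m[y,x]]; print(x,ys[:1],ys[-1:],len(ys),end=" | ")
```

```text
350 [236] [250] 15 | 352 [236] [250] 15 | 354 [238] [250] 13 | 356 [239] [248] 10 | 358 [239] [243] 5 | 360 [238] [242] 5 | 362 [237] [242] 6 | 364 [237] [241] 5 | 366 [236] [240] 5 | 368 [235] [240] 6 | 370 [234] [239] 6 | 372 [234] [238] 5 | 374 [233] [238] 6 | 376 [233] [237] 5 | 378 [232] [237] 5 | 380 [231] [236] 6 | 382 [231] [235] 5 | 384 [230] [234] 5 | 386 [231] [234] 4 | 388 [] [] 0 | 390 [] [] 0 | 392 [] [] 0 | 394 [] [] 0 | 396 [] [] 0 | 398 [] [] 0 |
```

Run:
```python
from h import *
D=cams.camera_params("side");S=cams.camera_params("scene")
def tri(a,b):
    q=least_squares(lambda X:np.r_[(proj(X,S)-a).ravel(),(proj(X,D)-b).ravel()],[.6,0,.15]); return q.x.round(4),q.fun.round(1)
t=tri((326.7,251.7),(386.5,232));c=tri((303.3,236),(352,243)); print(t,c,np.linalg.norm(t[0]-c[0]), np.degrees(np.arcsin((t[0]-c[0])[2]/.084)))
# case still closed? compare lid image patches before/after
a=cv2.imread("pics/s7.png").astype(int);b=cv2.imread("pics/s9.png").astype(int)
print("lid diff",np.abs(a-b)[200:255,320:375].mean())
m=[cv2.cvtColor(np.uint8(i[195:260,318:378]),6) for i in (a,b)]
print(cv2.phaseCorrelate(*[np.float32(i[25:]) for i in m]))
o=cv2.imread("pics/scene0.png").astype(int)
for n,(x,y) in dict(spool=(252,263),wheel=(280,247),glue=(307,338),offcut=(190,366),driver=(381,302),cup=(415,230),cart=(395,207),rack=(225,295)).items():
    print(n,np.abs(o-b)[y-12:y+12,x-12:x+12].mean().round(1),end=" ")
```

```text
(array([0.6988, 0.0023, 0.1543]), array([-0.3,  0.5, -0.2, -0.4])) (array([0.6138, 0.0018, 0.1569]), array([-0.1,  0.3, -0.1, -0.2])) 0.0850412252969111 -1.7737240907302911
lid diff 3.3176859504132232
((-0.059134785792085864, 0.03418152713055633), 0.8252084569136302)
spool 30.2 wheel 19.5 glue 2.1 offcut 1.6 driver 2.0 cup 2.3 cart 2.8 rack 5.0
```

Emit:
move_arm --pt "-0.5 0 0 0.001 -0.005 -0.003 0" --pt "-1 0 0 0.002 -0.009 -0.005 0" --pt "-1 0 0 0.002 -0.009 -0.005 0" --pt "-1 0 0 0.002 -0.009 -0.005 0" --pt "-1 0 0 0.002 -0.009 -0.005 0" --pt "-1 0 0 0.002 -0.009 -0.005 0" --pt "-1 0 0 0.002 -0.009 -0.005 0" --pt "-1 0 0 0.002 -0.009 -0.005 0"

```text
clock: 21.05
position: [0.5708, 0.0078, 0.1208]
ee_rot: [0.654, 0.652, 0.272, 0.273]
ft_force: [0.1, 0.4, -0.0]
grip_width: 0.234
```

Run:
```python
from h import *
now(); o=manip.get_obs(); print(np.abs(o["joint_velocities"]).max(), o["joint_pos"].round(3), o["grip_width"])
a=cv2.imread("pics/side0.png").astype(int);b=cams.camera("side")[:,:,::-1].astype(int)
m=(np.abs(a-b).sum(2)>50)
for x in range(340,392,2):
    ys=[y for y in range(215,255) if m[y,x]]; print(x,ys[:1],ys[-1:],end=" | ")
a=cv2.imread("pics/scene0.png").astype(int);b=cams.camera("scene")[:,:,::-1].astype(int); m=(np.abs(a-b).sum(2)>50)
print()
for x in range(296,332,2):
    ys=[y for y in range(222,258) if m[y,x]]; print(x,ys[:1],ys[-1:],end=" | ")
```

```text
[0.5708 0.0078 0.1208] [ 0.1  0.4 -0. ] [ 0.22 -0.14 -0.38  2.42  0.8   0.1   0.63] 21.05
grip [0.5366 0.0078 0.1515] tip [0.6796 0.0074 0.1541] dir [ 1.    -0.003  0.018]
0.010190853312239869 [ 0.221 -0.137 -0.375  2.416  0.804  0.103  0.626] 0.23428568431544147
340 [240] [253] | 342 [239] [252] | 344 [238] [252] | 346 [238] [253] | 348 [240] [252] | 350 [241] [251] | 352 [241] [245] | 354 [240] [245] | 356 [240] [244] | 358 [239] [243] | 360 [238] [242] | 362 [237] [242] | 364 [237] [241] | 366 [236] [240] | 368 [235] [240] | 370 [234] [239] | 372 [234] [238] | 374 [233] [238] | 376 [233] [237] | 378 [234] [236] | 380 [231] [235] | 382 [] [] | 384 [] [] | 386 [] [] | 388 [] [] | 390 [] [] | 
296 [223] [237] | 298 [227] [239] | 300 [229] [240] | 302 [229] [240] | 304 [230] [239] | 306 [231] [240] | 308 [237] [241] | 310 [239] [242] | 312 [240] [244] | 314 [241] [245] | 316 [242] [247] | 318 [235] [248] | 320 [227] [249] | 322 [222] [250] | 324 [222] [249] | 326 [222] [248] | 328 [222] [249] | 330 [222] [250] |
```

Emit:
move_arm --pt "0 0 0 -0.002 0.004 0 0" --pt "0 0 0 -0.002 0.007 0 0" --pt "0 0 0 -0.002 0.007 0 0" --pt "0 0 0 -0.002 0.007 0 0" --pt "0 0 0 -0.002 0.007 0 0" --pt "0 0 0 -0.002 0.007 0 0" --pt "0 0 0 -0.002 0.007 0 0" --pt "0 0 0 -0.002 0.007 0 0" --pt "0 0 0 -0.002 0.007 0 0" --pt "0 0 0 -0.002 0.007 0 0"

```text
clock: 22.15
position: [0.5755, 0.0052, 0.1254]
ee_rot: [0.654, 0.651, 0.272, 0.273]
ft_force: [0.1, 0.0, -1.4]
grip_width: 0.234
```

Run:
```python
from h import *
now(); o=manip.get_obs(); print(o["joint_velocities"].round(3), o["joint_pos"].round(3))
D=cams.camera_params("side");S=cams.camera_params("scene")
a=cv2.imread("pics/side0.png").astype(int);b=cams.camera("side")[:,:,::-1].astype(int)
m=(np.abs(a-b).sum(2)>50)
def line(m,xs,y0,y1):
    r=[]
    for x in xs:
        ys=[y for y in range(y0,y1) if m[y,x]]
        if 2<len(ys)<9: r.append((x,np.mean(ys)))
    r=np.array(r); return r
rd=line(m,range(356,395),215,256); print("side end",rd[-1],rd[0])
a=cv2.imread("pics/scene0.png").astype(int);b2=cams.camera("scene")[:,:,::-1].astype(int); m2=(np.abs(a-b2).sum(2)>50)
rs=line(m2,range(308,330),236,258); print(rs.tolist())
def ev(sx,dx):
    ps=(sx,np.polyval(np.polyfit(*rs[:8].T,1),sx)); pd=(dx,np.polyval(np.polyfit(*rd.T,1),dx))
    q=least_squares(lambda X:np.r_[(proj(X,S)-ps).ravel(),(proj(X,D)-pd).ravel()],[.6,0,.15]); return q.x.round(4),q.fun.round(1)
for sx in (323,324,325): print(sx,ev(sx,rd[-1][0]+.5))
```

```text
[0.5755 0.0052 0.1254] [ 0.1  0.  -1.4] [ 0.17 -0.14 -0.32  2.4   0.73  0.11  0.71] 22.15
grip [0.5413 0.0054 0.1561] tip [0.6843 0.0048 0.1587] dir [ 1.    -0.004  0.018]
[-0.001 -0.     0.    -0.    -0.001 -0.001 -0.   ] [ 0.168 -0.136 -0.317  2.404  0.733  0.113  0.705]
side end [383.  231.5] [356.  240.5]
[[308.0, 238.0], [309.0, 239.0], [310.0, 240.0], [311.0, 240.0], [312.0, 241.0], [313.0, 241.5], [314.0, 242.0], [315.0, 243.0], [316.0, 243.5], [317.0, 244.5], [318.0, 243.5], [319.0, 244.14285714285714], [320.0, 244.75], [321.0, 244.75], [322.0, 246.5]]
323 (array([ 6.887e-01, -4.000e-04,  1.609e-01]), array([-0.2,  0.3, -0.1, -0.3]))
324 (array([0.6904, 0.0015, 0.1592]), array([-0.1,  0.3, -0.1, -0.2]))
325 (array([0.692 , 0.0034, 0.1575]), array([-0.1,  0.2, -0.1, -0.2]))
```

```bash
python3 -c "
from workcell import manip
print(manip.hand_in())"
```

```text
the job is handed in; nothing more can be done
None
```

I closed the case, pushed the gauge down the guide tube until its collar stopped, and drew it right out. I handed the job in at about 22 s with the rod held still over the card.

**Final checks**
- **Tip position:** the cameras put the tip at about (0.690, 0.001) m and 0.159 m high, a few mm from the card centre I fitted at (0.688, 0.004). That is about 9 mm above the 15 cm asked.
- **Rod level and still:** joint speeds were near zero and the gripper still held the handle. The rod is level to about 1°, but my two measurements disagree on the sign: about +1° from the arm pose. The cameras gave -1.8° before my last 1° correction and were not re-measured.
- **Collar stop:** when I pressed again the upward force rose from 21 to 35 N with no further travel, and the pictures showed the collar on the rim with no shaft visible.
- **Case:** the lid did not shift in the pictures between just before insertion and the final hold.
- **Other things on the bench:** glue, offcut, driver, cup, cart and rack looked unchanged. The spool and wheel patches differed, which I put down to the arm's shadow, because both sit at the same pixels as at the start.

**What went wrong on the way**
- **First lid sweep missed:** the fingertips sit about 3 cm short of the reported tool point, so they passed over the tab. I repeated the sweep lower.
- **Force peak:** closing the lid briefly reached about 70 N at the wrist. The fingertips made that contact, on the tab.
- **Joint limits:** the arm worked close to its limits at full insertion and at the end. Joint 4 finished at 2.404 against its limit of 2.42. I turned the gripper a little around the rod while it was in the tube to stay in range.

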